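Load the spring magazine with two valve blocks

ROBOT

A 6-joint arm with a two-finger parallel gripper is mounted at the origin on the work surface. World frame = base frame: x ahead of the robot, y to its left, z up, the work surface at z = 0. Lengths are in m, angles in rad, forces in N, time in s.
With the tool pointing down it reaches from about 0.275 to 0.975 m from the base axis. Payload 8.4 kg.
Tool frame: the origin (TCP) lies at the very end of the fingers, on their centre line; the grasp point (between the pads) lies 19 mm behind it; z points along the fingers, y is the direction in which the jaws open and shut (so a half turn about z gives the same grasp; the last joint's range is limited). The gripper opens to 92 mm and grips with 3 to 60 N. Pads are 20 mm wide; open, the fingers measure 128 mm over their backs; the gripper's body (75 mm by 189 mm) begins 69 mm behind the grasp point.
Start: joints at [-1.132, 0.353, 1.633, -0, 1.155, -0.002], TCP at [0.267, -0.565, 0.184] pointing down, gripper open.
Joint ranges: [-2.63, 2.63], [-0.92, 2.1], [0.06, 2.66], [-1.3, 4.44], [0, 2.69], [-3.02, 3.02]. Speed limits (rad/s): [2.22, 2.22, 2.79, 3.14, 3.14, 3.14].

INTERFACE

Orientations are given as a 3x3 rotation matrix whose columns are the frame's x, y, z axes.
In Python, from station import * gives the robot as it stands. The module is installed in compiled form; this text tells all that it offers.
- The arm moves only by the shell command python3 -m inch 'ROWS' [FORCE]. ROWS is JSON, a list of rows, each a list of 3 entries, a list of its own where there are three numbers: the shift along the tool's x, y, z normalised to -1 to 1, where 1 is 0.3 m, then the turn, a rotation vector about the tool's x, y, z normalised to -1 to 1, where 1 is pi/2 rad, then the finger opening in mm, from 0 to 91.9. In form: [[[dx, dy, dz], [ax, ay, az], gripper], ...]. A call has 1 to 8 rows; each row is the pose to reach, as a shift and turn from the pose commanded when the call began, along the tool's axes at that moment; what a row does not reach only later rows make up. A row lasts 1/12 s, in which the tool goes at most 41.7 mm and 7.16 degrees, less where a joint would pass 70% of its speed; a pose out of reach is approached as far as the arm can. A call with a number of a shift or a turn outside -1 to 1 is refused whole. A call with a gripper value outside its range is refused whole. The fingers move at their own pace and stop on an object; FORCE is the grip in N (left out, the last holds). Time passes only in rows, so rows that repeat a pose let the fingers close. It gives the time, the measured TCP pose, the force and the opening at its end, in the units of the state.
- get_obs(): the state, without advancing time (a new reading comes with each control period).
- camera(name): name is "scene" or "top" or "wrist"; returns (picture, depth): 420x560x3 uint8, blue, green, red; 420x560 float32, m along the optical axis (not along the pixel's ray), 0 where there is no reading.
- camera_model(name): a dict with "fx", "fy", "cx", "cy" (pixels), "R" (3x3) and "t" (3): a world point X has camera coordinates R X + t. Camera axes: x right, y down, z forward; pixel columns grow to the right and rows downward; lengths in m; the calibration is good to about 2 mm. A picture is of the moment at which its call begins: read the wrist's pose just before it. camera_model takes no time and is no camera call; for the wrist camera it gives the pose at the moment of the call.
- finish_job(): hands the job in, once; it reports no verdict.
Trained networks look in the newest picture that a camera, given by its name, has taken for a name from the list of things; names that differ only in an ending like _2 or _b are one class to them, and where a whole thing is asked for, a point or a joint stands for the part that bears it (a point fixed in the world has none). Each returns a list of dicts, best first, with "conf" (0 to 1); they miss things now and then, are a little off and sometimes report something else, mostly with a low value. They report only what shows in the picture. A call takes as long as a camera call.
- boxes_of(camera, query): "position" ([x, y, z] in m, in the coordinates of the camera as it stood for that picture, good to about 4 mm: the middle of the surface that is visible of it).
- trace(camera, query): "mask" (420x560 bool, what is visible of it).
The state is a dict: "time_s": time; "joints": joint angles; "joint_vel": joint speeds; "tau": joint torques, N m; "eef_pos": TCP position; "tcp_rot": TCP orientation; "force": force on the tool from outside, world axes, zero at the start; "moment": the same for the moment, N m; "opening": finger opening in m.
Only numpy, scipy, OpenCV 4.12 (cv2) and the standard library are available. Lean on these libraries where they do the work, as an engineer would, in place of code of your own. Each camera call takes 0.05 s, during which the arm holds its last target.

TASK

Load both loose aluminium valve blocks into the sprung stack magazine on the training station: set each one flat in the mouth and press it down against the spring until the two catches have snapped over it and it stays down by itself. Feel for the catch and do not ram the stack hard against its bottom stop; leave the other things on the bench where they lie.

Things in the scene. Friction and masses are not known exactly. Their poses are not given: they have to be found in the camera images.
- mouth (a point): centre of the mouth of the stack magazine, level with the top of its straight walls (the rim), 150 mm above the bench; z up, y along the mouth's long side, x across. Upright column of four aluminium corner angles, 43 mm (x) by 73 mm (y) inside. Flared lips above the rim rise 8 mm and lean out 5 mm. Closed fingers fit in above a block
- panel (a point): middle of the top edge of the clear panel on one long side (-x) of the column, 24 mm below the rim, 26 mm from the axis; the same on +x. Above the panels the middle of each long side is open (46 mm along y, between the corner angles), so fingers holding a block across its 40 mm width have room there
- short_side (a point): middle of the rim on one short side (+y). Below it, and opposite, a spring catch: steel bolt 14 mm wide, flat below, sloped above, reaching 6 mm in; a block going down pushes it back, then it snaps out over the block's top. Its height is clamped differently each day and not measured: its flat underside is 12 to 32 mm below the rim. A block just set in rests on the slopes 8 mm above that
- column_foot (a point): on the axis, where the column stands on the plate. Inside, a spring pushes a white plate up to the catches. It takes about 5 N to spread the catches, rising to 10 N for the first block and 15 N for the second. The first has travel to spare (top 35 mm below the rim always catches it). 2 to 3 mm after the second is caught the stack meets a firm stop and force climbs steeply; stay below 45 N
- station: fixed slotted aluminium profile plate 260 mm (x) by 360 mm (y), 30 mm thick, origin under its centre. The magazine stands 30 mm to -x and 80 mm to +y of it, parallel to it; a valve terminal, a cylinder and an air reservoir with gauge (185 mm high) stand on its -y half
- block_a: loose drilled aluminium valve block, 40 mm (x) by 70 mm (y) by 28 mm (z) high, about 150 g, with port holes in its top and sides, lying flat; origin at the centre of its underside, z up. Same as block_b; either may go in first, either way round
- block_b: the second, identical valve block; origin at the centre of its underside
- screwdriver: bystander: green-handled screwdriver, 200 mm long, lying on the bench between the station and the blocks, tip away from the robot; origin under its middle
- spare_cylinder: bystander: spare pneumatic cylinder with square end caps, about 180 mm long, 32 mm high, lying on the bench; origin under its middle
- flow_valve: bystander: small grey flow control valve, 22 x 45 x 38 mm, on the bench; origin at the centre of its underside

How it is judged:
On the way:
1. one block is caught below the catches, nothing pressing on it (((z of block_a in the frame of mouth below -0.037 m and horizontal distance between block_a and mouth below 0.006 m and angle between block_a's own z axis and vertical below 0.06 rad and contact force between the fingers and block_a below 0.1 N) or (z of block_b in the frame of mouth below -0.037 m and horizontal distance between block_b and mouth below 0.006 m and angle between block_b's own z axis and vertical below 0.06 rad and contact force between the fingers and block_b below 0.1 N))), for 0.2 s.
At the end, for the whole second after the job is handed in: Both blocks lie one on the other in the column, at rest, upright within 0.06 rad and within 6 mm of the column's axis, the upper one held down by the catches with its underside at least 37 mm (its top at least 9 mm) below the rim (z of each of block_a, block_b in the frame of mouth below -0.037 m and horizontal distance between each of block_a, block_b and mouth below 0.006 m and angle between each of block_a, block_b's own z axis and vertical below 0.06 rad and linear speed of each of block_a, block_b below 0.02 m/s); the robot touches nothing.
It fails at once if the stack is rammed against its bottom stop: the upper block pressed onto the lower one with more than 45 N (contact force between block_a and block_b above 45 N).
It fails at once if a bystander is shifted by more than 30 mm (distance of any of screwdriver, spare_cylinder, flow_valve from where it was at the start of the episode above 0.03 m).
It also fails if it takes over 72 s, if anything falls off the work surface, if the arm or the gripper's body presses on something with over 40 N, if the wrist force passes 120 N, or if a joint passes its speed limit or range.

## Working session

There is one attempt and no reset: what is moved stays moved. The work goes in short steps, Python scripts to look and compute and a shell command to move; the robot and the scene stay as the last step left them, time stands still between calls to the robot, and variables do not carry over. Pictures are saved under pics/ and viewed, and the job is handed in when it is done.

```bash
mkdir -p pics; ls; python3 - <<'E'
from station import *
import cv2
o=get_obs();print(o)
for n in("scene","top","wrist"):
    p,d=camera(n);cv2.imwrite(f"pics/{n}0.png",p);m=camera_model(n);print(n,m)
E
```

```text
pics
{'time_s': 0.0, 'joints': array([-1.13239877e+00,  3.53636223e-01,  1.63412639e+00,  7.77821356e-06,
        1.15516665e+00, -2.40053006e-03]), 'joint_vel': array([ 1.61090632e-03,  4.86777761e-04,  3.38211456e-04, -3.43497830e-05,
       -1.76250380e-03,  5.09158163e-04]), 'tau': array([ 1.80500410e-03, -5.93833423e+01, -3.34215653e+01,  6.95003173e-02,
        2.31630472e-02, -8.53904339e-05]), 'eef_pos': array([ 0.26644381, -0.56478305,  0.18337447]), 'tcp_rot': array([[ 9.04412782e-01,  4.26658182e-01, -5.60933267e-04],
       [ 4.26658551e-01, -9.04411969e-01,  1.21323139e-03],
       [ 1.03203385e-05, -1.33658895e-03, -9.99999107e-01]]), 'force': array([ 0.24378191,  0.75375272, -0.08413858]), 'moment': array([-0.01980526, -0.04750715, -0.01526633]), 'opening': 0.09188175852748862}
scene {'fx': 501.40014518023185, 'fy': 501.40014518023185, 'cx': 281.01128552461574, 'cy': 209.3271589604577, 'R': array([[ 0.80966941,  0.58655406, -0.01974279],
       [ 0.37594133, -0.54418794, -0.7500184 ],
       [-0.45067013,  0.59984482, -0.66112224]]), 't': array([-0.55679816, -0.04028673,  1.23045222])}
top {'fx': 425.4349628649993, 'fy': 425.4349628649993, 'cx': 281.72753029589387, 'cy': 209.8097467122465, 'R': array([[ 0.01947266, -0.99966355,  0.01713458],
       [-0.9970892 , -0.02068037, -0.07338568],
       [ 0.07371534, -0.01565569, -0.99715643]]), 't': array([0.1070659 , 0.55652261, 0.95837677])}
wrist {'fx': 309.9949640753529, 'fy': 309.9949640753529, 'cx': 280.1199551598134, 'cy': 206.65047549951862, 'R': array([[ 0.42546417, -0.90497429, -0.00132769],
       [-0.87562184, -0.41203416,  0.25202031],
       [-0.22861896, -0.10606306, -0.96772103]]), 't': array([-0.62369882, -0.02879248,  0.39047402])}
```

View pics/scene0.png

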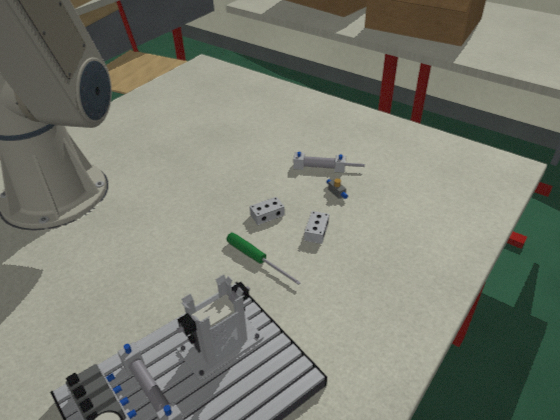

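View pics/top0.png

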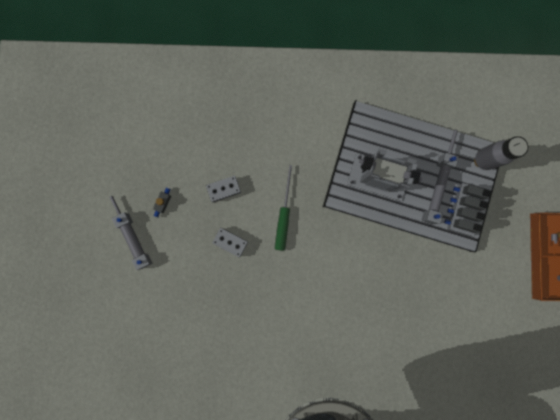

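View pics/wrist0.png

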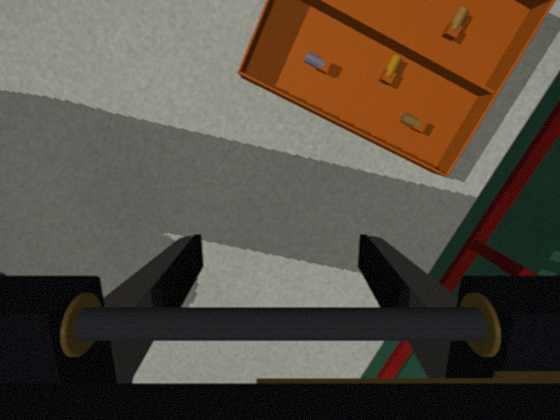

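The top view shows the blocks at (223,189) and (231,242), the screwdriver at (285,208), and the magazine mouth near (390,172). The scene view agrees. Next I measure poses.

```bash
cat > h.py <<'E'
from station import *
import numpy as np, cv2
def back(m,u,v,z):
    c=np.stack([(u-m['cx'])/m['fx']*z,(v-m['cy'])/m['fy']*z,z],-1)
    return (c-m['t'])@m['R']
def cloud(n,d):
    m=camera_model(n);v,u=np.mgrid[0:420,0:560]
    return back(m,u.astype(float),v.astype(float),d.astype(float))
def proj(m,X):
    c=np.asarray(X)@m['R'].T+m['t'];return np.stack([c[...,0]/c[...,2]*m['fx']+m['cx'],c[...,1]/c[...,2]*m['fy']+m['cy']],-1)
E
python3 - <<'E'
from h import *
for n in("top","scene"):
    p,d=camera(n);X=cloud(n,d);np.save(f"{n}_X.npy",X)
    m=camera_model(n)
    for r in trace(n,"block_a")[:3]:
        k=r["mask"]&(d>0);P=X[k];top=P[(P[:,2]>0.02)&(P[:,2]<.036)]
        if len(top)<20: continue
        rc=cv2.minAreaRect((top[:,:2]*1000).astype(np.float32))
        print(n,"block",r["conf"],k.sum(),np.median(top,0),rc)
    for q in("mouth","panel","short_side","column_foot","block_a","station"):
        for r in boxes_of(n,q)[:3]: print(n,q,round(r["conf"],2),(np.array(r["position"])-m['t'])@m['R'])
    if n=="top":
        for lo,hi in((.02,.04),(.14,.165)):
            k=(X[...,2]>lo)&(X[...,2]<hi)&(d>0)&(X[...,1]<0.1)
            P=X[k]; P=P[(P[:,1]<-.05)&(P[:,0]>.35)]
            print(lo,hi,len(P),P.min(0) if len(P) else 0,P.max(0) if len(P) else 0)
    c=p[90:270,290:540] if n=="top" else p[230:420,100:340]
    cv2.imwrite(f"pics/{n}_crop.png",cv2.resize(c,None,fx=3,fy=3,interpolation=cv2.INTER_CUBIC))
E
```

```text
top block 0.85 598 [0.60061484 0.25537817 0.02729869] ((600.8037109375, 255.03050231933594), (40.08544158935547, 69.34456634521484), 19.77496337890625)
top block 0.77 627 [0.47840486 0.23573714 0.02717876] ((478.5981750488281, 235.97918701171875), (70.05415344238281, 40.02836608886719), 63.57044219970703)
top mouth 0.9 [ 0.63683133 -0.19230257  0.02891386]
top panel 0.78 [ 0.63590138 -0.18741294  0.02926977]
top panel 0.17 [0.56712067 0.39010402 0.02705184]
top short_side 0.62 [ 0.6378163  -0.19106144  0.03017061]
top column_foot 0.63 [ 0.63817389 -0.18944499  0.02485655]
top block_a 0.93 [0.47669951 0.24038223 0.02642864]
top block_a 0.92 [0.59787243 0.25578462 0.02862606]
top block_a 0.52 [0.51901935 0.11797982 0.0214504 ]
top station 0.87 [ 0.6361306  -0.19164284  0.02734742]
top station 0.46 [0.51652846 0.11422104 0.02092413]
0.02 0.04 10497 [ 0.36149212 -0.51767577  0.02000662] [ 0.81168433 -0.0500167   0.03988744]
0.14 0.165 484 [ 0.59675264 -0.34746098  0.14001756] [ 0.69883199 -0.05156158  0.16485919]
scene block 0.85 652 [0.48148044 0.23123812 0.02676507] ((480.0639343261719, 233.4930419921875), (70.23694610595703, 43.226497650146484), 62.38138961791992)
scene mouth 0.58 [ 0.64909823 -0.15180133  0.03125866]
scene panel 0.96 [ 0.64866319 -0.15505878  0.03313743]
scene panel 0.4 [0.48818385 0.22861893 0.02870608]
scene short_side 0.71 [ 0.64988146 -0.15382488  0.02858625]
scene block_a 0.94 [0.60742163 0.24277746 0.02606816]
scene block_a 0.56 [0.48693076 0.22865325 0.02898639]
scene station 0.96 [ 0.65187004 -0.15402353  0.02826051]
```

View pics/top_crop.png

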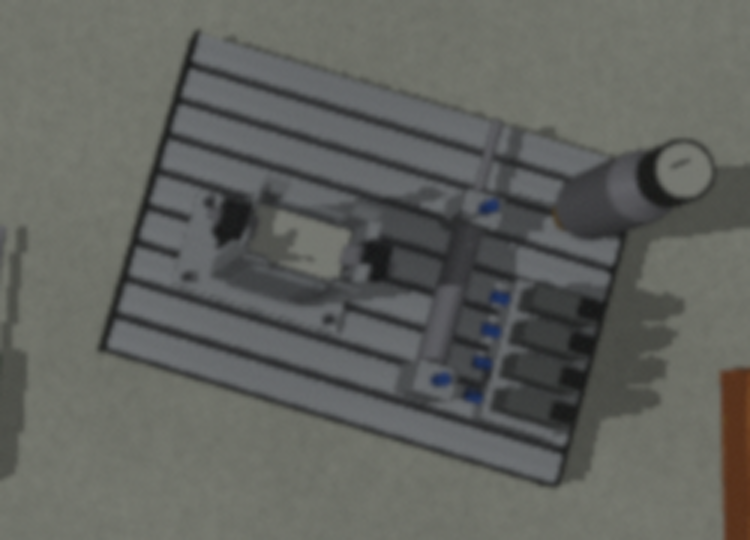

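View pics/scene_crop.png

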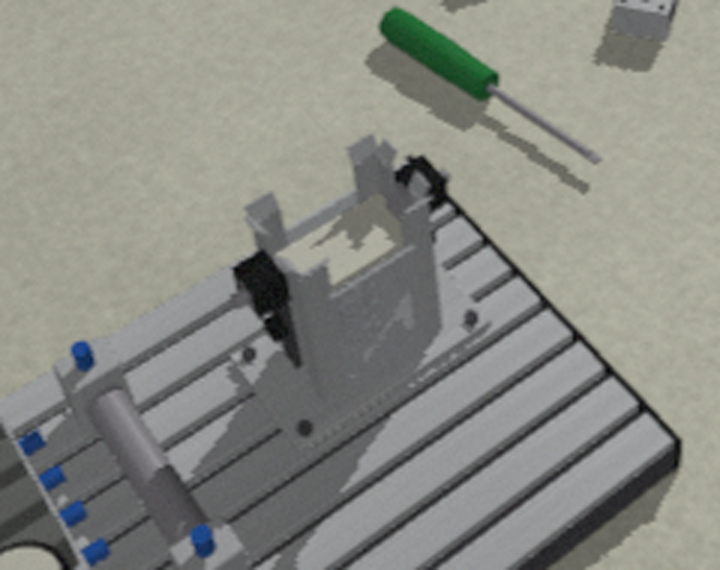

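```bash
python3 - <<'E'
from h import *
XT=np.load("top_X.npy");XS=np.load("scene_X.npy")
# station plate rect
k=(XT[...,2]>.02)&(XT[...,2]<.034)
m=np.zeros((420,560),bool);m[95:255,318:512]=1
P=XT[k&m];print("plate",cv2.minAreaRect((P[:,:2]*1000).astype(np.float32)))
for n,X in(("top",XT),("scene",XS)):
    Q=X.reshape(-1,3);Q=Q[(Q[:,0]>.55)&(Q[:,0]<.73)&(Q[:,1]>-.23)&(Q[:,1]<-.03)]
    for lo,hi in((.1,.13),(.13,.147),(.147,.165)):
        S=Q[(Q[:,2]>lo)&(Q[:,2]<hi)];
        if len(S)>5: print(n,lo,len(S),cv2.minAreaRect((S[:,:2]*1000).astype(np.float32)))
    # plot scatter, z colored
    im=np.zeros((540,540,3),np.uint8)
    for x,y,z in Q:
        if z<.05: continue
        u=int((-.03-y)*2700);v=int((.73-x)*2700)
        c=tuple(int(a) for a in cv2.applyColorMap(np.uint8([[min(255,max(0,(z-.05)/.12*255))]]),cv2.COLORMAP_JET)[0,0])
        cv2.circle(im,(u,v),2,c,-1)
    cv2.imwrite(f"pics/bird_{n}.png",im)
E
```

```text
plate ((640.9661254882812, -186.662353515625), (365.53955078125, 258.388427734375), 74.23722076416016)
top 0.1 885 ((635.1065063476562, -97.24042510986328), (124.84391784667969, 55.84000778198242), 74.23932647705078)
top 0.13 372 ((632.9691772460938, -101.03585052490234), (132.5224609375, 49.988224029541016), 77.1961669921875)
top 0.147 217 ((634.0596313476562, -101.66402435302734), (87.82866668701172, 57.50004959106445), 73.94778442382812)
scene 0.1 1618 ((634.8707885742188, -102.6804428100586), (133.35549926757812, 57.818363189697266), 73.98927307128906)
scene 0.13 735 ((636.2683715820312, -103.01914978027344), (133.14422607421875, 51.403533935546875), 73.13204956054688)
scene 0.147 360 ((634.856689453125, -103.00508117675781), (87.31291198730469, 58.209625244140625), 74.65091705322266)
```

```bash
cat >> h.py <<'E'
from scipy.spatial.transform import Rotation as Ro
def goto(x,y,z,yaw):
    """print normalised shift and turn to reach TCP (x,y,z), jaw axis at yaw deg, tool down"""
    o=get_obs();R=o['tcp_rot'];a=np.radians(yaw)
    ty=np.array([np.cos(a),np.sin(a),0]);tz=np.array([0,0,-1.]);T=np.stack([np.cross(ty,tz),ty,tz],1)
    s=R.T@(np.array([x,y,z])-o['eef_pos'])/.3;r=Ro.from_matrix(R.T@T).as_rotvec()/(np.pi/2)
    print("t",o['time_s'],"shift",s.round(4),"turn",r.round(4),"rows>=",np.linalg.norm(s)*.3/.0417,np.linalg.norm(r)*90/7.16,"F",o['force'].round(1),"pos",o['eef_pos'].round(4))
E
python3 -c "
from h import *
goto(.6008,.2552,.25,19.8)"
```

```text
t 0.95 shift [ 2.1742 -1.9981 -0.2196] turn [-0.     -0.     -0.9394] rows>= 21.30272890334671 11.80776636162187 F [-1.2 -0.9 -1. ] pos [ 0.2667 -0.5652  0.1841]
```

```bash
python3 -m inch '[[[0.72,-0.66,-0.22],[0,0,-0.6],60],[[0.72,-0.66,-0.22],[0,0,-0.6],60],[[0.72,-0.66,-0.22],[0,0,-0.6],60],[[0.72,-0.66,-0.22],[0,0,-0.6],60],[[0.72,-0.66,-0.22],[0,0,-0.6],60],[[0.72,-0.66,-0.22],[0,0,-0.6],60],[[0.72,-0.66,-0.22],[0,0,-0.6],60],[[0.72,-0.66,-0.22],[0,0,-0.6],60]]' 20; python3 -c "
from h import *
goto(.6008,.2552,.25,19.8)"
```

```text
time_s: 1.62
eef_pos: [0.3793, -0.29, 0.2517]
tcp_rot: [[0.177, 0.984, 0.002], [0.984, -0.177, 0.0], [0.001, 0.002, -1.0]]
force: [-0.2, -0.5, 0.8]
opening: 0.0599
t 1.6167 shift [1.9194 0.4042 0.0083] turn [ 1.600e-03 -1.000e-04 -3.336e-01] rows>= 14.111376092507129 4.192886003887713 F [-0.2 -0.5  0.8] pos [ 0.3793 -0.29    0.2517]
```

```bash
python3 -m inch '[[[0.96,0.202,0],[0,0,-0.334],60],[[0.96,0.202,0],[0,0,-0.334],60],[[0.96,0.202,0],[0,0,-0.334],60],[[0.96,0.202,0],[0,0,-0.334],60],[[0.96,0.202,0],[0,0,-0.334],60],[[0.96,0.202,0],[0,0,-0.334],60],[[0.96,0.202,0],[0,0,-0.334],60],[[0.96,0.202,0],[0,0,-0.334],60]]'; python3 -c "
from h import *
goto(.6008,.2552,.20,19.8)"
```

```text
time_s: 2.28
eef_pos: [0.4929, -0.0168, 0.2503]
tcp_rot: [[-0.334, 0.942, 0.002], [0.942, 0.334, 0.002], [0.002, 0.002, -1.0]]
force: [0.1, -0.0, -0.0]
opening: 0.06
t 2.2833 shift [0.7339 0.6419 0.1704] turn [ 0.0015 -0.001  -0.0029] rows>= 7.12069148564963 0.04274076499119607 F [ 0.1 -0.  -0. ] pos [ 0.4929 -0.0168  0.2503]
```

```bash
python3 -m inch '[[[0.734,0.642,0.17],[0,0,-0.003],60],[[0.734,0.642,0.17],[0,0,-0.003],60],[[0.734,0.642,0.17],[0,0,-0.003],60],[[0.734,0.642,0.17],[0,0,-0.003],60],[[0.734,0.642,0.17],[0,0,-0.003],60],[[0.734,0.642,0.17],[0,0,-0.003],60],[[0.734,0.642,0.17],[0,0,-0.003],60],[[0.734,0.642,0.17],[0,0,-0.003],60]]'; cat >> h.py <<'E'
def blk(n,zlo=.02,zhi=.036,q="block_a"):
    m=camera_model(n);p,d=camera(n);v,u=np.mgrid[0:420,0:560]
    X=back(m,u.astype(float),v.astype(float),d.astype(float))
    for r in trace(n,q)[:3]:
        P=X[r["mask"]&(d>0)];t=P[(P[:,2]>zlo)&(P[:,2]<zhi)]
        if len(t)>50: print(n,round(r["conf"],2),len(t),np.median(t,0).round(4),cv2.minAreaRect((t[:,:2]*1000).astype(np.float32)))
    return p,d,X
E
python3 -c "
from h import *
p,d,X=blk('wrist');cv2.imwrite('pics/w1.png',p)
blk('top')
goto(.6008,.2552,.01,19.8)"
```

```text
time_s: 2.95
eef_pos: [0.6008, 0.2543, 0.1973]
tcp_rot: [[-0.338, 0.941, -0.0], [0.941, 0.338, 0.002], [0.002, 0.0, -1.0]]
force: [-2.0, 0.1, -0.2]
opening: 0.0601
wrist 0.97 1873 [0.599  0.2561 0.0281] ((599.2137451171875, 254.14613342285156), (39.71916198730469, 70.42034149169922), 20.459300994873047)
wrist 0.85 2007 [0.4776 0.2376 0.028 ] ((476.6943359375, 235.85557556152344), (70.2435531616211, 40.43400192260742), 62.984703063964844)
t 3.15 shift [0.0207 0.0132 0.6299] turn [-0.0005  0.0003 -0.0023] rows>= 4.535263441990364 0.030356936464060732 F [-0.5  0.3 -0.8] pos [0.5993 0.2482 0.199 ]
```

View pics/w1.png

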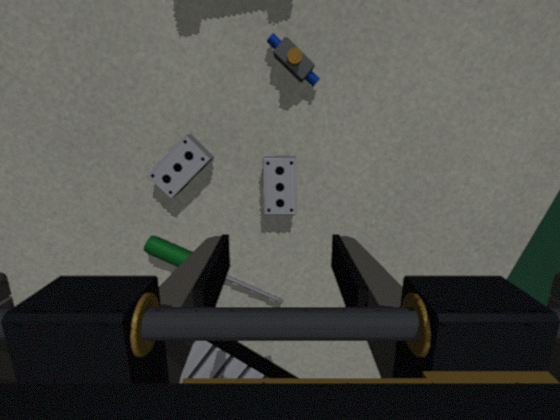

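```bash
python3 -m inch '[[[0.015,0.01,0.1],[0,0,-0.004],60],[[0.02,0.012,0.23],[0,0,-0.004],60],[[0.02,0.012,0.36],[0,0,-0.004],60],[[0.02,0.012,0.46],[0,0,-0.004],60],[[0.02,0.012,0.5],[0,0,-0.004],60],[[0.02,0.012,0.5],[0,0,-0.004],60]]'; python3 -c "
from h import *
goto(.600,.2546,.006,20.1)"
```

```text
time_s: 3.65
eef_pos: [0.5991, 0.2537, 0.0469]
tcp_rot: [[-0.34, 0.94, -0.004], [0.94, 0.34, -0.002], [-0.0, -0.005, -1.0]]
force: [0.2, -0.4, -0.8]
opening: 0.0603
t 3.65 shift [0.0018 0.0046 0.1362] turn [-0.0031  0.0003 -0.0026] rows>= 0.9808334386346567 0.050735653315915605 F [ 0.2 -0.4 -0.8] pos [0.5991 0.2537 0.0469]
```

```bash
python3 -m inch '[[[0.002,0.004,0.05],[0,0,-0.002],60],[[0.002,0.004,0.1],[0,0,-0.002],60],[[0.002,0.004,0.136],[0,0,-0.002],60],[[0.002,0.004,0.136],[0,0,-0.002],60],[[0.002,0.004,0.136],[0,0,-0.002],38],[[0.002,0.004,0.136],[0,0,-0.002],36],[[0.002,0.004,0.136],[0,0,-0.002],36],[[0.002,0.004,0.136],[0,0,-0.002],36]]' 25; python3 -c "
from h import *
goto(.600,.2546,.25,20.1)"
```

```text
time_s: 4.32
eef_pos: [0.6026, 0.2573, 0.0094]
tcp_rot: [[-0.344, 0.939, 0.001], [0.939, 0.344, 0.001], [0.0, 0.001, -1.0]]
force: [-0.0, 0.1, 0.6]
opening: 0.0366
t 4.3167 shift [-0.0052 -0.01   -0.8021] turn [ 0.0009 -0.0001  0.0003] rows>= 5.771244951869647 0.012476466782468349 F [-0.   0.1  0.6] pos [0.6026 0.2573 0.0094]
```

```bash
python3 -m inch '[[[0,0,0],[0,0,0],30],[[0,0,0],[0,0,0],30]]' 25; python3 -c "
from h import *
p,d,X=blk('wrist');cv2.imwrite('pics/w2.png',p);print(get_obs()['opening'])
goto(.600,.2546,.25,20.1)"
```

```text
time_s: 4.48
eef_pos: [0.6022, 0.2571, 0.0087]
tcp_rot: [[-0.344, 0.939, 0.0], [0.939, 0.344, 0.0], [0.0, 0.0, -1.0]]
force: [0.1, 0.3, 0.0]
opening: 0.0302
wrist 0.85 6107 [0.5997 0.2604 0.0281] ((599.190185546875, 253.91781616210938), (40.002689361572266, 70.81495666503906), 20.30396842956543)
wrist 0.67 7894 [0.4781 0.2387 0.0281] ((476.39892578125, 235.42333984375), (71.29244232177734, 40.62111282348633), 63.38538360595703)
0.0297749289394529
t 4.5833 shift [-0.0052 -0.0091 -0.8052] turn [ 0.0001 -0.      0.0003] rows>= 5.793503356408124 0.004563130881747392 F [-0.5 -0.3 -0.6] pos [0.6021 0.257  0.0084]
```

View pics/w2.png

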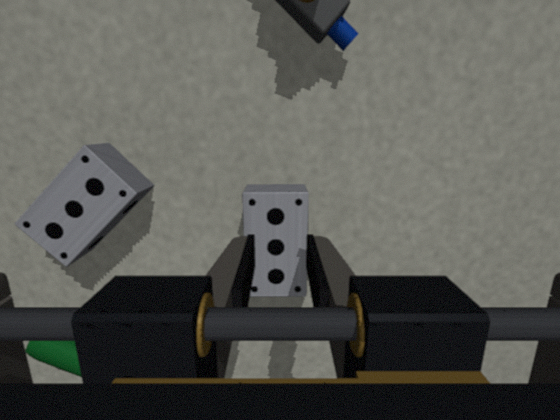

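The picture shows the fingers straddling the block at (275,240), but the opening reads 30 mm, below the block's 40 mm width. I check this before lifting.

```bash
python3 -c "
from h import *
m=camera_model('wrist');o=get_obs()
R=o['tcp_rot'];t=o['eef_pos'];print(t,o['force'],o['opening'],o['joints'])
for dy in(-.02,-.015,0,.015,.02): print(dy,proj(m,t+R[:,1]*dy))
print('cam',-m['R'].T@m['t'])
p,d=camera('wrist');v,u=np.mgrid[0:420,0:560];X=back(m,u*1.,v*1.,d*1.)
L=(X-t)@R
for r in(230,238,245,260,280):
  print(r,[(c,*(L[r,c]*1000).round(0).astype(int)) for c in range(215,350,9)])
p,d=camera('scene');cv2.imwrite('pics/s2.png',cv2.resize(p[140:300,200:400],None,fx=4,fy=4))
"
```

```text
[0.60205096 0.25703024 0.00843184] [-0.49576208 -0.27646082 -0.61877646] 0.0297749289394529 [4.01202060e-01 5.93700776e-01 1.68706298e+00 1.33501737e-05
 8.60652488e-01 4.98400101e-02]
-0.02 [252.58772347 233.41182506]
-0.015 [259.89133812 233.4018782 ]
0 [281.80237897 233.37203735]
0.015 [303.71371518 233.3421961 ]
0.02 [311.01755956 233.33224892]
cam [0.57647864 0.32347531 0.20918802]
230 [(215, np.int64(0), np.int64(-47), np.int64(8)), (224, np.int64(0), np.int64(-41), np.int64(8)), (233, np.int64(0), np.int64(-34), np.int64(7)), (242, np.int64(0), np.int64(-28), np.int64(8)), (251, np.int64(9), np.int64(-19), np.int64(-20)), (260, np.int64(9), np.int64(-14), np.int64(-20)), (269, np.int64(9), np.int64(-8), np.int64(-19)), (278, np.int64(10), np.int64(-2), np.int64(-21)), (287, np.int64(9), np.int64(3), np.int64(-20)), (296, np.int64(9), np.int64(9), np.int64(-19)), (305, np.int64(9), np.int64(14), np.int64(-20)), (314, np.int64(-1), np.int64(23), np.int64(9)), (323, np.int64(0), np.int64(29), np.int64(8)), (332, np.int64(0), np.int64(36), np.int64(8)), (341, np.int64(-1), np.int6
[... 2346 characters left out ...]
p.int64(11), np.int64(-24), np.int64(-87)), (233, np.int64(11), np.int64(-20), np.int64(-88)), (242, np.int64(11), np.int64(-17), np.int64(-87)), (251, np.int64(-4), np.int64(-16), np.int64(-58)), (260, np.int64(-25), np.int64(-14), np.int64(-20)), (269, np.int64(-25), np.int64(-8), np.int64(-20)), (278, np.int64(-24), np.int64(-3), np.int64(-20)), (287, np.int64(-25), np.int64(3), np.int64(-19)), (296, np.int64(-24), np.int64(9), np.int64(-20)), (305, np.int64(-24), np.int64(15), np.int64(-21)), (314, np.int64(4), np.int64(14), np.int64(-74)), (323, np.int64(11), np.int64(16), np.int64(-87)), (332, np.int64(12), np.int64(20), np.int64(-88)), (341, np.int64(11), np.int64(23), np.int64(-88))]
```

View pics/s2.png

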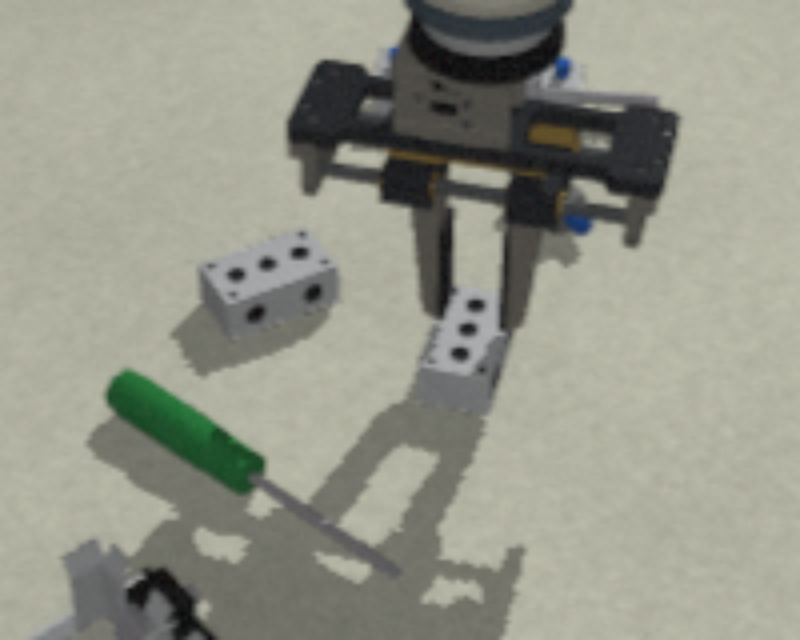

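```bash
python3 -c "
from h import *
m=camera_model('scene');o=get_obs()
R=o['tcp_rot'];t=o['eef_pos'];print(t,o['opening'])
for dy in(-.02,0,.02):
  for dz in (0,-.02,-.04): print(dy,dz,(proj(m,t+R[:,1]*dy+R[:,2]*dz)-[200,140])*4)
"; python3 -m inch '[[[0,0,0],[0,0,0],0],[[0,0,0],[0,0,0],0],[[0,0,0],[0,0,0],0]]' 25;python3 -c "
from h import *
p,d=camera('wrist');cv2.imwrite('pics/w3.png',p);p,d=camera('scene');cv2.imwrite('pics/s3.png',cv2.resize(p[140:300,200:400],None,fx=4,fy=4))"
```

```text
[0.60197915 0.25697209 0.00829821] 0.029593974255793857
-0.02 0 [435.72479556 343.38770362]
-0.02 -0.02 [436.34956423 316.80630133]
-0.02 -0.04 [436.98955064 289.57744498]
0 0 [470.9964034  349.64753667]
0 -0.02 [472.04971998 323.03650645]
0 -0.04 [473.12879545 295.77470278]
0.02 0 [506.54506783 355.95654037]
0.02 -0.02 [508.03369946 329.31624301]
0.02 -0.04 [509.55888211 302.02183493]
time_s: 4.93
eef_pos: [0.602, 0.257, 0.0083]
tcp_rot: [[-0.344, 0.939, -0.0], [0.939, 0.344, 0.0], [0.0, -0.0, -1.0]]
force: [0.5, -0.2, 0.3]
opening: 0.0121
```

View pics/s3.png

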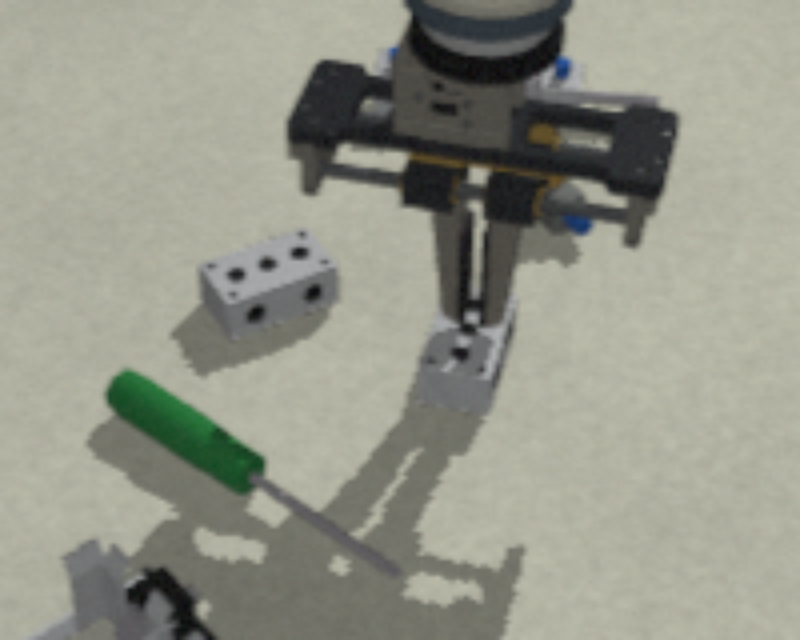

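View pics/w3.png

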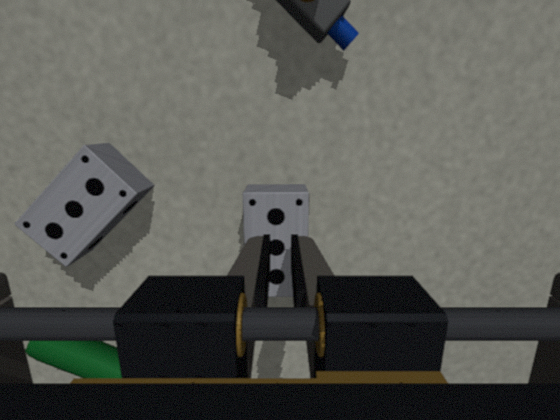

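The fingers closed above the block without touching it, to 12 mm. So the real fingertips do not sit where the reported TCP is. I measure the tip from depth images.

```bash
python3 -c "
from h import *
o=get_obs();R=o['tcp_rot'];t=o['eef_pos'];print(t,o['opening'])
m=camera_model('wrist');p,d=camera('wrist');v,u=np.mgrid[0:420,0:560];X=back(m,u*1.,v*1.,d*1.)
L=(X-t)@R*1000
for c in (250,255,260,265,296,300,304,310):
  print(c,[(r,*L[r,c].round(0).astype(int).tolist()) for r in range(230,250,2)])
for n in('scene',):
  p,d=camera(n);X=cloud(n,d);L=((X-t)@R*1000)
  k=(abs(L[...,0])<25)&(abs(L[...,1])<40)&(L[...,2]<-24)&(L[...,2]>-80)&(d>0)
  Q=L[k];print(n,len(Q))
  for a in range(-80,-20,5):
    s=Q[(Q[:,2]>=a)&(Q[:,2]<a+5)]
    print(a,len(s),s.min(0).round(0) if len(s) else '',s.max(0).round(0) if len(s) else '')
"
```

```text
[0.60197479 0.25695592 0.00823883] 0.004238037190078113
250 [(230, 9, -20, -20), (232, 8, -20, -19), (234, 7, -20, -20), (236, 6, -20, -21), (238, 4, -20, -20), (240, 2, -20, -19), (242, 1, -20, -20), (244, 0, -20, -20), (246, -1, -20, -19), (248, -2, -20, -20)]
255 [(230, 9, -17, -19), (232, 8, -17, -20), (234, 6, -17, -19), (236, 5, -17, -20), (238, 4, -17, -20), (240, 9, -15, -38), (242, 10, -15, -42), (244, 10, -15, -44), (246, 10, -14, -48), (248, 10, -14, -51)]
260 [(230, 9, -14, -20), (232, 8, -14, -20), (234, 6, -14, -19), (236, 5, -14, -20), (238, 10, -12, -36), (240, 10, -12, -39), (242, 11, -12, -44), (244, 10, -12, -46), (246, 10, -12, -48), (248, 10, -12, -51)]
265 [(230, 10, -10, -21), (232, 8, -10, -20), (234, 6, -10, -19), (236, 10, -10, -32), (238, 10, -10, -35), (240, 10, -10, -39), (242, 10, -9, -43), (244, 10, -9, -45), (246, 10, -9, -48), (248, 10, -9, -50)]
296 [(230, 9, 9, -19), (232, 8, 9, -20), (234, 7, 9, -21), (236, 10, 8, -32), (238, 10, 8, -35), (240, 10, 8, -39), (242, 10, 7, -43), (244, 10, 7, -46), (246, 11, 7, -49), (248, 11, 7, -52)]
300 [(230, 10, 1
[... 337 characters left out ...]
 -45), (246, 10, 11, -48), (248, 10, 11, -52)]
310 [(230, 0, 20, 7), (232, -2, 20, 8), (234, -3, 20, 8), (236, -5, 20, 8), (238, -6, 20, 8), (240, -8, 20, 8), (242, -9, 20, 7), (244, -11, 20, 9), (246, -13, 20, 8), (248, 11, 14, -52)]
scene 257
-80 32 [-14. -14. -80.] [ -7.  18. -75.]
-75 30 [-13. -15. -75.] [  7.  18. -70.]
-70 29 [-14. -14. -70.] [  4.  18. -65.]
-65 24 [-14. -15. -65.] [  7.  17. -60.]
-60 24 [-15. -11. -60.] [ -1.  17. -55.]
-55 25 [-14. -12. -55.] [ -8.  17. -50.]
-50 24 [-14. -11. -50.] [  3.  16. -45.]
-45 23 [-13. -12. -45.] [  7.  16. -40.]
-40 22 [-14. -11. -40.] [  1.  15. -36.]
-35 18 [-12.  -9. -35.] [ -4.  13. -31.]
-30 6 [-11.  -7. -30.] [ -7.   8. -27.]
-25 0
```

The true tips lie about 30 mm behind the reported TCP and are laterally centred, so I'll plan with tip = TCP z + 0.030. I reopen and go lower.

```bash
python3 -m inch '[[[0,0,-0.03],[0,0,0],60],[[-0.005,-0.011,-0.03],[0,0,0],60],[[-0.005,-0.011,-0.03],[0,0,0],60],[[-0.005,-0.011,-0.03],[0,0,0],60],[[-0.005,-0.011,-0.03],[0,0,0],60]]' 25;python3 -c "
from h import *
goto(.5994,.2543,-.022,20.2); print(get_obs()['opening'])"
```

```text
time_s: 5.55
eef_pos: [0.5994, 0.2544, 0.0174]
tcp_rot: [[-0.344, 0.939, 0.0], [0.939, 0.344, 0.0], [0.0, 0.0, -1.0]]
force: [0.8, -0.6, -0.3]
opening: 0.0315
t 5.55 shift [-0.0002 -0.      0.1313] turn [ 0.0001 -0.     -0.0009] rows>= 0.944506562533132 0.010815074691810232 F [ 0.8 -0.6 -0.3] pos [0.5994 0.2544 0.0174]
0.03151065656991926
```

```bash
python3 -m inch '[[[0,0,0],[0,0,0],60],[[0,0,0],[0,0,0],60],[[0,0,0],[0,0,0],60],[[0,0,0],[0,0,0],60],[[0,0,0.03],[0,0,0],60],[[0,0,0.07],[0,0,0],60],[[0,0,0.1],[0,0,0],60],[[0,0,0.12],[0,0,0],60]]';python3 -m inch '[[[0,0,0.01],[0,0,0],36],[[0,0,0.01],[0,0,0],36],[[0,0,0.01],[0,0,0],36],[[0,0,0.01],[0,0,0],36],[[0,0,0.01],[0,0,0],36]]'; python3 -c "
from h import *
goto(.5994,.2543,-.022,20.2); print(get_obs()['opening'])"
```

```text
time_s: 6.22
eef_pos: [0.5983, 0.254, -0.0209]
tcp_rot: [[-0.344, 0.939, -0.002], [0.939, 0.344, -0.001], [-0.0, -0.002, -1.0]]
force: [0.2, 0.2, -0.1]
opening: 0.0597
time_s: 6.63
eef_pos: [0.5996, 0.2545, -0.0214]
tcp_rot: [[-0.344, 0.939, 0.0], [0.939, 0.344, 0.0], [0.0, 0.0, -1.0]]
force: [0.6, 1.0, -1.0]
opening: 0.04
t 6.6333 shift [-0.0004 -0.0008  0.002 ] turn [ 0.0003 -0.     -0.0008] rows>= 0.015566234428259433 0.010877300559434783 F [ 0.6  1.  -1. ] pos [ 0.5996  0.2545 -0.0214]
0.039994868341076746
```

```bash
python3 -m inch '[[[0,0,-0.06],[0,0,0],36],[[0,0,-0.18],[0,0,0],36],[[0,0,-0.3],[0,0,0],36],[[0,0,-0.42],[0,0,0],36],[[0,0,-0.54],[0,0,0],36],[[0,0,-0.64],[0,0,0],36],[[0,0,-0.7],[0,0,0],36],[[0,0,-0.7],[0,0,0],36]]' 30; python3 -c "
from h import *
goto(.6343,-.1022,.19,-15.8); print(get_obs()['opening'])"
```

```text
time_s: 7.3
eef_pos: [0.6019, 0.2555, 0.1937]
tcp_rot: [[-0.344, 0.939, 0.007], [0.939, 0.344, 0.003], [0.0, 0.008, -1.0]]
force: [0.3, -0.4, -0.3]
opening: 0.0398
t 7.3 shift [-1.1567 -0.309   0.0094] turn [ 0.0049 -0.0019  0.3992] rows>= 8.61334175906571 5.018184034502751 F [ 0.3 -0.4 -0.3] pos [0.6019 0.2555 0.1937]
0.03979021905336918
```

```bash
python3 -m inch '[[[-0.1,-0.026,0],[0,0,0.04],36],[[-0.22,-0.058,0],[0,0,0.1],36],[[-0.34,-0.09,0],[0,0,0.16],36],[[-0.46,-0.12,0],[0,0,0.22],36],[[-0.58,-0.155,0],[0,0,0.28],36],[[-0.7,-0.187,0],[0,0,0.34],36],[[-0.79,-0.211,0],[0,0,0.399],36],[[-0.8,-0.214,0],[0,0,0.399],36]]'; python3 -c "
from h import *
goto(.6343,-.1022,.19,-15.8); print(get_obs()['opening'])"
```

```text
time_s: 7.97
eef_pos: [0.6211, 0.0024, 0.1868]
tcp_rot: [[0.28, 0.96, -0.002], [0.96, -0.28, -0.002], [-0.002, -0.001, -1.0]]
force: [0.1, -0.2, -1.0]
opening: 0.04
t 7.9667 shift [-0.3223  0.1399 -0.0101] turn [-0.0007  0.0013 -0.0052] rows>= 2.5284156634266473 0.06795012764153577 F [ 0.1 -0.2 -1. ] pos [0.6211 0.0024 0.1868]
0.04003540947406071
```

```bash
python3 -m inch '[[[-0.1,0.01,-0.03],[0,0,0],36],[[-0.22,0.02,-0.07],[0,0,0],36],[[-0.34,0.04,-0.1],[0,0,-0.005],36],[[-0.46,0.06,-0.1],[0,0,-0.005],36],[[-0.54,0.09,-0.1],[0,0,-0.005],36],[[-0.572,0.137,-0.1],[0,0,-0.005],36],[[-0.572,0.137,-0.1],[0,0,-0.005],36]]'; python3 -c "
from h import *
goto(.614,-.174,.22,-15.8)
o=get_obs();m=camera_model('wrist');p,d=camera('wrist');cv2.imwrite('pics/w4.png',p)
np.savez('w4.npz',d=d,t=o['eef_pos'],R=o['tcp_rot'],mR=m['R'],mt=m['t'])
v,u=np.mgrid[0:420,0:560];X=back(m,u*1.,v*1.,d*1.)
Q=X.reshape(-1,3);Q=Q[d.ravel()>0];Q=Q[(abs(Q[:,0]-.634)<.08)&(abs(Q[:,1]+.102)<.09)]
for lo,hi in((.05,.09),(.09,.13),(.13,.148),(.148,.165)):
  S=Q[(Q[:,2]>lo)&(Q[:,2]<hi)];print(lo,len(S),cv2.minAreaRect((S[:,:2]*1000).astype(np.float32)) if len(S)>5 else '')
"
```

```text
time_s: 8.55
eef_pos: [0.6152, -0.1716, 0.2171]
tcp_rot: [[0.266, 0.964, -0.0], [0.964, -0.266, -0.0], [-0.0, -0.0, -1.0]]
force: [-0.4, 0.6, -1.7]
opening: 0.0397
t 8.55 shift [-0.0088 -0.0017 -0.0097] turn [-0.      0.0003  0.0044] rows>= 0.09507539311520576 0.05564025530624299 F [-0.4  0.6 -1.7] pos [ 0.6152 -0.1716  0.2171]
0.05 307 ((632.0763549804688, -103.45304107666016), (75.78223419189453, 49.25961685180664), 74.13057708740234)
0.09 4207 ((635.0910034179688, -92.46815490722656), (105.56256866455078, 55.18830490112305), 74.0557861328125)
0.13 1791 ((633.9476318359375, -97.98995971679688), (124.22364044189453, 48.796932220458984), 73.5584716796875)
0.148 1477 ((632.2685546875, -102.24347686767578), (87.11273956298828, 57.38225173950195), 74.08150482177734)
```

View pics/w4.png

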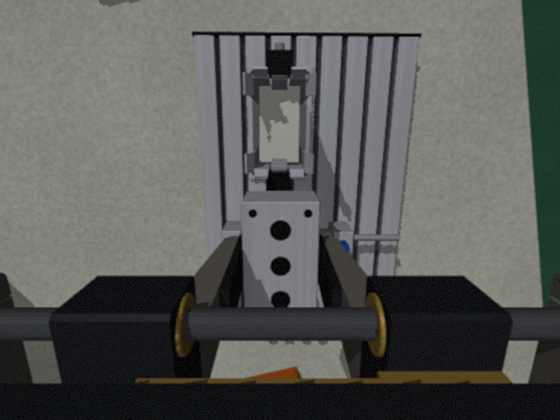

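```bash
python3 -c "
from h import *
f=np.load('w4.npz');d=f['d'];t=f['t'];R=f['R'];m=dict(camera_model('wrist'));m['R']=f['mR'];m['t']=f['mt']
v,u=np.mgrid[0:420,0:560];X=back(m,u*1.,v*1.,d*1.);L=(X-t)@R*1000
k=(abs(L[...,2]+50)<3)&(abs(L[...,1])<30)&(v<300)&(v>185)&(d>0)
Q=L[k];print(len(Q),np.median(Q[:,2]))
for c in(250,270,290,310): print(c,[(r,*L[r,c].round(1).tolist()) for r in range(192,212,3)])
for r in (205,215,225): 
  row=L[r];kk=np.where((abs(row[:,2]+50)<4))[0];print(r,kk.min(),kk.max(),row[kk.min()].round(1),row[kk.max()].round(1))
"
```

```text
7777 -49.938475206218705
250 [(192, 33.9, -18.4, -27.1), (195, 34.0, -17.6, -35.5), (198, 33.8, -17.0, -41.9), (201, 33.7, -16.4, -48.2), (204, 32.5, -16.3, -49.4), (207, 30.8, -16.4, -49.1), (210, 29.4, -16.4, -49.5)]
270 [(192, 34.3, -6.9, -28.6), (195, 34.2, -6.7, -36.0), (198, 33.9, -6.5, -42.0), (201, 33.9, -6.3, -48.9), (204, 32.5, -6.3, -49.4), (207, 30.8, -6.3, -49.1), (210, 29.4, -6.3, -49.8)]
290 [(192, 34.0, 4.5, -27.3), (195, 33.9, 4.2, -35.1), (198, 34.0, 4.0, -42.7), (201, 34.0, 3.8, -49.5), (204, 32.4, 3.8, -49.3), (207, 31.0, 3.8, -49.8), (210, 29.4, 3.8, -49.6)]
310 [(192, 34.1, 15.8, -27.9), (195, 33.8, 15.2, -34.5), (198, 33.8, 14.5, -42.1), (201, 33.8, 13.9, -48.6), (204, 32.7, 13.8, -50.4), (207, 31.0, 13.9, -50.0), (210, 29.6, 13.9, -50.3)]
205 241 319 [ 31.9 -20.9 -49. ] [ 32.   18.4 -49.6]
215 242 319 [ 26.8 -20.5 -49.7] [ 26.5  18.7 -48.8]
225 242 319 [ 21.6 -20.6 -50. ] [ 21.1  18.8 -48.8]
```

```bash
python3 -c "
from h import *
goto(.6337,-.1015,.155,-15.9)"
```

```text
t 8.6 shift [0.2366 0.0016 0.2066] turn [-0.0008 -0.0002  0.0058] rows>= 2.259839035498398 0.07377720497595398 F [ 0.1  0.6 -0.7] pos [ 0.6145 -0.1698  0.217 ]
```

```bash
python3 -m inch '[[[0.04,0,0],[0,0,0.003],36],[[0.12,0.001,0.02],[0,0,0.005],36],[[0.2,0.001,0.08],[0,0,0.005],36],[[0.236,0.001,0.14],[0,0,0.005],36],[[0.236,0.001,0.19],[0,0,0.005],36],[[0.236,0.001,0.206],[0,0,0.005],36],[[0.236,0.001,0.206],[0,0,0.005],36],[[0.236,0.001,0.206],[0,0,0.005],36]]'; python3 -c "
from h import *
goto(.6337,-.1015,.134,-15.9)"
```

```text
time_s: 9.27
eef_pos: [0.6335, -0.1001, 0.1567]
tcp_rot: [[0.271, 0.963, -0.0], [0.963, -0.271, 0.0], [0.0, -0.0, -1.0]]
force: [0.5, 0.6, -1.3]
opening: 0.0397
t 9.2667 shift [-0.0044  0.0019  0.0758] turn [-0.0002 -0.0001  0.0019] rows>= 0.5465979750012026 0.024164223131989838 F [ 0.5  0.6 -1.3] pos [ 0.6335 -0.1001  0.1567]
```

```bash
python3 -m inch '[[[-0.004,0.002,0.02],[0,0,0.002],36],[[-0.004,0.002,0.04],[0,0,0.002],36],[[-0.004,0.002,0.055],[0,0,0.002],36],[[-0.004,0.002,0.068],[0,0,0.002],36],[[-0.004,0.002,0.075],[0,0,0.002],36],[[-0.004,0.002,0.082],[0,0,0.002],36],[[-0.004,0.002,0.088],[0,0,0.002],36],[[-0.004,0.002,0.088],[0,0,0.002],36]]'; python3 -c "
from h import *
goto(.6337,-.1015,.124,-15.9)"
```

```text
time_s: 9.93
eef_pos: [0.6337, -0.1025, 0.1297]
tcp_rot: [[0.275, 0.961, -0.0], [0.961, -0.275, 0.0], [-0.0, -0.0, -1.0]]
force: [0.2, -0.5, -2.2]
opening: 0.0399
t 9.9333 shift [ 0.0031 -0.0008  0.0191] turn [-0.0003  0.     -0.0008] rows>= 0.13922523577562643 0.010400171175671087 F [ 0.2 -0.5 -2.2] pos [ 0.6337 -0.1025  0.1297]
```

```bash
python3 -m inch '[[[0.003,0,0.004],[0,0,0],36],[[0.003,0,0.008],[0,0,0],36],[[0.003,0,0.012],[0,0,0],36],[[0.003,0,0.016],[0,0,0],36],[[0.003,0,0.02],[0,0,0],36],[[0.003,0,0.02],[0,0,0],36]]'; python3 -c "
from h import *
goto(.6337,-.1015,.114,-15.9)"
```

```text
time_s: 10.43
eef_pos: [0.6339, -0.1015, 0.1238]
tcp_rot: [[0.275, 0.961, -0.0], [0.961, -0.275, 0.0], [-0.0, -0.0, -1.0]]
force: [-0.2, 0.0, -1.6]
opening: 0.0398
t 10.4333 shift [-0.     -0.0007  0.0327] turn [-0.0002  0.     -0.0007] rows>= 0.2354132599721142 0.00943687050535269 F [-0.2  0.  -1.6] pos [ 0.6339 -0.1015  0.1238]
```

```bash
for i in 1; do python3 -m inch '[[[0,0,0.004],[0,0,0],36],[[0,0,0.008],[0,0,0],36],[[0,0,0.012],[0,0,0],36],[[0,0,0.012],[0,0,0],36]]'; done; python3 -m inch '[[[0,0,0.004],[0,0,0],36],[[0,0,0.008],[0,0,0],36],[[0,0,0.012],[0,0,0],36],[[0,0,0.012],[0,0,0],36]]'
```

```text
time_s: 10.77
eef_pos: [0.6339, -0.1016, 0.1202]
tcp_rot: [[0.275, 0.961, -0.0], [0.961, -0.275, 0.0], [-0.0, -0.0, -1.0]]
force: [-0.2, 0.1, -1.8]
opening: 0.04
time_s: 11.1
eef_pos: [0.6339, -0.1015, 0.1166]
tcp_rot: [[0.275, 0.961, -0.0], [0.961, -0.275, 0.0], [-0.0, -0.0, -1.0]]
force: [0.5, 0.5, -1.1]
opening: 0.0398
```

```bash
python3 -m inch '[[[0,0,0.004],[0,0,0],36],[[0,0,0.008],[0,0,0],36],[[0,0,0.012],[0,0,0],36],[[0,0,0.012],[0,0,0],36]]';  python3 -m inch '[[[0,0,0.004],[0,0,0],36],[[0,0,0.008],[0,0,0],36],[[0,0,0.008],[0,0,0],36]]'
```

```text
time_s: 11.43
eef_pos: [0.6339, -0.1016, 0.113]
tcp_rot: [[0.275, 0.961, -0.0], [0.961, -0.275, 0.0], [-0.0, -0.0, -1.0]]
force: [0.1, 0.4, -1.5]
opening: 0.0399
time_s: 11.68
eef_pos: [0.6339, -0.1015, 0.1106]
tcp_rot: [[0.275, 0.961, -0.0], [0.961, -0.275, 0.0], [-0.0, -0.0, -1.0]]
force: [0.6, 0.6, -1.2]
opening: 0.0398
```

```bash
python3 -m inch '[[[0,0,0.004],[0,0,0],36],[[0,0,0.008],[0,0,0],36],[[0,0,0.008],[0,0,0],36]]';  python3 -m inch '[[[0,0,0.004],[0,0,0],36],[[0,0,0.008],[0,0,0],36],[[0,0,0.008],[0,0,0],36]]'
```

```text
time_s: 11.93
eef_pos: [0.6344, -0.1016, 0.1087]
tcp_rot: [[0.275, 0.961, 0.001], [0.961, -0.275, -0.0], [0.0, 0.001, -1.0]]
force: [0.5, 0.8, 0.1]
opening: 0.0401
time_s: 12.18
eef_pos: [0.6347, -0.1017, 0.1064]
tcp_rot: [[0.275, 0.961, 0.001], [0.961, -0.275, -0.0], [0.0, 0.001, -1.0]]
force: [1.4, -0.8, 2.8]
opening: 0.0398
```

Upward force has risen by about 4 N, so the block is on the catch slopes with its underside about 20 mm below the rim. That puts the catch underside near −28 mm. I release and back off.

```bash
python3 -m inch '[[[0,0,-0.003],[0,0,0],56],[[0,0,-0.003],[0,0,0],56],[[0,0,-0.003],[0,0,0],56],[[0,0,-0.003],[0,0,0],56],[[0,0,-0.08],[0,0,0],56],[[0,0,-0.18],[0,0,0],56],[[0,0,-0.22],[0,0,0],56],[[0,0,-0.22],[0,0,0],56]]'; python3 -c "
from h import *
o=get_obs();R=o['tcp_rot'];m=camera_model('wrist');p,d=camera('wrist');cv2.imwrite('pics/w5.png',p)
p,ds=camera('scene');cv2.imwrite('pics/s5.png',cv2.resize(p[260:380,160:280],None,fx=5,fy=5))
X=cloud('scene',ds);k=trace('scene','block_a')
for r in k: print(r['conf'],np.median(X[r['mask']],0))
goto(.6337,-.1015,.13,-15.9)"
```

```text
time_s: 12.85
eef_pos: [0.6362, -0.1019, 0.1753]
tcp_rot: [[0.275, 0.961, 0.005], [0.961, -0.275, -0.001], [0.001, 0.005, -1.0]]
force: [0.2, -0.3, 0.4]
opening: 0.0558
0.7 [ 0.65537857 -0.15830543  0.02975273]
0.59 [ 0.64524123 -0.11093181  0.15534359]
t 13.0 shift [0.0002 0.0014 0.136 ] turn [-0.0009  0.0001 -0.0007] rows>= 0.9783376749785849 0.014360068046638787 F [-0.1  0.1  0.5] pos [ 0.6333 -0.1014  0.1708]
```

View pics/w5.png

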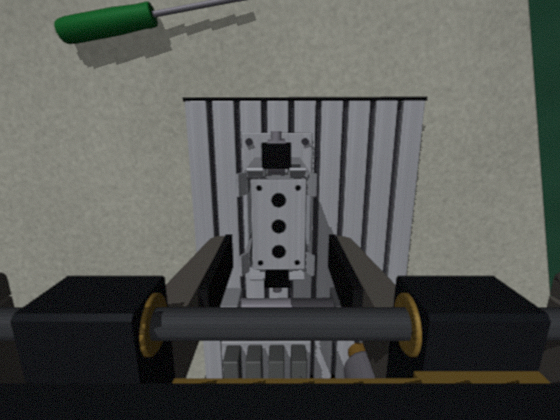

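View pics/s5.png

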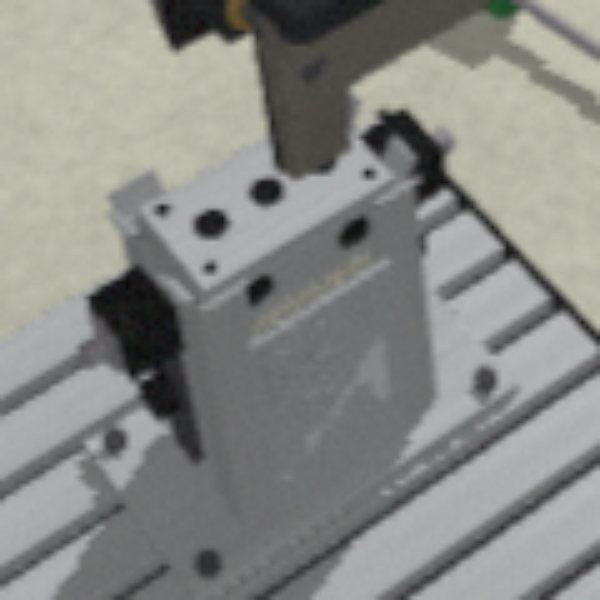

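Block 1 sits level in the mouth, with its top at about z 0.156. I close the fingers and descend to press.

```bash
python3 -m inch '[[[0,0,0],[0,0,0],0],[[0,0,0],[0,0,0],0],[[0,0,0],[0,0,0],0],[[0,0,0],[0,0,0],0],[[0,0,0.02],[0,0,0],0],[[0,0,0.05],[0,0,0],0],[[0,0,0.07],[0,0,0],0],[[0,0,0.08],[0,0,0],0]]' 15; python3 -m inch '[[[0,0,0],[0,0,0],0],[[0,0,0.01],[0,0,0],0],[[0,0,0.02],[0,0,0],0],[[0,0,0.03],[0,0,0],0],[[0,0,0.03],[0,0,0],0]]';python3 -c "
from h import *
goto(.6337,-.1015,.128,-15.9)"
```

```text
time_s: 13.67
eef_pos: [0.6332, -0.1014, 0.1463]
tcp_rot: [[0.275, 0.961, -0.002], [0.961, -0.275, 0.0], [-0.0, -0.002, -1.0]]
force: [-1.3, 0.4, 0.0]
opening: 0.005
time_s: 14.08
eef_pos: [0.6338, -0.1015, 0.1385]
tcp_rot: [[0.275, 0.961, -0.001], [0.961, -0.275, 0.0], [-0.0, -0.001, -1.0]]
force: [0.7, 1.1, -0.5]
opening: 0.0004
t 14.0833 shift [ 0.     -0.0003  0.035 ] turn [-0.0004  0.0001 -0.0007] rows>= 0.2516395385749444 0.01041889119833256 F [ 0.7  1.1 -0.5] pos [ 0.6338 -0.1015  0.1385]
```

```bash
python3 -m inch '[[[0,0,0.006],[0,0,0],0],[[0,0,0.012],[0,0,0],0],[[0,0,0.018],[0,0,0],0],[[0,0,0.024],[0,0,0],0],[[0,0,0.028],[0,0,0],0]]'; python3 -m inch '[[[0,0,0.004],[0,0,0],0],[[0,0,0.008],[0,0,0],0],[[0,0,0.012],[0,0,0],0]]';python3 -m inch '[[[0,0,0.004],[0,0,0],0],[[0,0,0.008],[0,0,0],0],[[0,0,0.012],[0,0,0],0]]'
```

```text
time_s: 14.5
eef_pos: [0.634, -0.1016, 0.1304]
tcp_rot: [[0.275, 0.961, -0.0], [0.961, -0.275, 0.0], [-0.0, -0.0, -1.0]]
force: [0.3, 0.1, -0.6]
opening: 0.0004
time_s: 14.75
eef_pos: [0.6341, -0.1016, 0.127]
tcp_rot: [[0.275, 0.961, 0.0], [0.961, -0.275, 0.0], [0.0, 0.0, -1.0]]
force: [0.2, -0.5, -0.1]
opening: 0.0009
time_s: 15.0
eef_pos: [0.6341, -0.1016, 0.1242]
tcp_rot: [[0.275, 0.961, 0.0], [0.961, -0.275, 0.0], [0.0, 0.0, -1.0]]
force: [-3.6, 0.6, 7.1]
opening: 0.0003
```

```bash
python3 -m inch '[[[0,0,0.006],[0,0,0],0],[[0,0,0.012],[0,0,0],0],[[0,0,0.018],[0,0,0],0],[[0,0,0.024],[0,0,0],0],[[0,0,0.03],[0,0,0],0]]'; python3 -m inch '[[[0,0,0.006],[0,0,0],0],[[0,0,0.012],[0,0,0],0],[[0,0,0.018],[0,0,0],0],[[0,0,0.024],[0,0,0],0],[[0,0,0.03],[0,0,0],0]]'
```

```text
time_s: 15.42
eef_pos: [0.6344, -0.1016, 0.1146]
tcp_rot: [[0.275, 0.961, 0.001], [0.961, -0.275, -0.0], [0.0, 0.001, -1.0]]
force: [-0.3, 0.3, 4.9]
opening: 0.0007
time_s: 15.83
eef_pos: [0.6344, -0.1016, 0.1058]
tcp_rot: [[0.275, 0.961, 0.001], [0.961, -0.275, -0.0], [0.0, 0.001, -1.0]]
force: [-1.5, 0.4, 8.1]
opening: 0.0
```

```bash
python3 -m inch '[[[0,0,0.006],[0,0,0],0],[[0,0,0.012],[0,0,0],0],[[0,0,0.018],[0,0,0],0]]'; python3 -m inch '[[[0,0,0.004],[0,0,0],0],[[0,0,0.008],[0,0,0],0],[[0,0,0.008],[0,0,0],0]]'
```

```text
time_s: 16.08
eef_pos: [0.6344, -0.1016, 0.1005]
tcp_rot: [[0.275, 0.961, 0.001], [0.961, -0.275, -0.0], [0.0, 0.001, -1.0]]
force: [-1.9, 1.5, 8.3]
opening: 0.0005
time_s: 16.33
eef_pos: [0.6344, -0.1016, 0.0981]
tcp_rot: [[0.275, 0.961, 0.001], [0.961, -0.275, -0.0], [0.0, 0.001, -1.0]]
force: [-0.8, 0.5, 7.4]
opening: 0.0004
```

```bash
python3 -m inch '[[[0,0,0.004],[0,0,0],0],[[0,0,0.008],[0,0,0],0]]'|egrep 'eef|force'; python3 -m inch '[[[0,0,0.004],[0,0,0],0],[[0,0,0.008],[0,0,0],0]]'|egrep 'eef|force';python3 -m inch '[[[0,0,0.004],[0,0,0],0],[[0,0,0.008],[0,0,0],0]]'|egrep 'eef|force';python3 -m inch '[[[0,0,0.004],[0,0,0],0],[[0,0,0.008],[0,0,0],0]]'|egrep 'eef|force'
```

```text
eef_pos: [0.6345, -0.1016, 0.096]
force: [-1.6, 0.7, 10.6]
eef_pos: [0.6345, -0.1016, 0.0936]
force: [-2.7, 1.3, 6.2]
eef_pos: [0.6345, -0.1016, 0.0912]
force: [-3.2, 0.8, 9.7]
eef_pos: [0.6345, -0.1016, 0.0888]
force: [-2.4, 0.7, 10.7]
```

```bash
python3 -m inch '[[[0,0,0.004],[0,0,0],0],[[0,0,0.008],[0,0,0],0],[[0,0,0.008],[0,0,0],0]]'|egrep 'eef|force';python3 -m inch '[[[0,0,-0.01],[0,0,0],0],[[0,0,-0.03],[0,0,0],0]]'|egrep 'eef|force'; python3 -m inch '[[[0,0,-0.04],[0,0,0],0],[[0,0,-0.12],[0,0,0],0],[[0,0,-0.23],[0,0,0],0],[[0,0,-0.34],[0,0,0],0],[[0,0,-0.4],[0,0,0],0],[[0,0,-0.4],[0,0,0],0]]'; python3 -c "
from h import *
m=camera_model('wrist');p,d=camera('wrist');cv2.imwrite('pics/w6.png',p)
v,u=np.mgrid[0:420,0:560];X=back(m,u*1.,v*1.,d*1.)
Q=X[d>0];Q=Q[np.linalg.norm(Q[:,:2]-[.634,-.1015],axis=1)<.018];z=Q[:,2];print('col z',np.histogram(z,bins=np.arange(.05,.2,.005)))
for r in trace('wrist','block_a'): print(r['conf'],np.median(X[r['mask']],0))
p,ds=camera('scene');cv2.imwrite('pics/s6.png',cv2.resize(p[260:380,160:280],None,fx=5,fy=5))
X=cloud('scene',ds)
Q=X[ds>0];Q=Q[np.linalg.norm(Q[:,:2]-[.634,-.1015],axis=1)<.015];print('scene z',np.histogram(Q[:,2],bins=np.arange(.05,.2,.005)))
"
```

```text
eef_pos: [0.6345, -0.1016, 0.0863]
force: [-1.8, 0.9, 11.3]
eef_pos: [0.6344, -0.1016, 0.0949]
force: [-0.3, -0.5, 0.2]
time_s: 17.92
eef_pos: [0.6365, -0.102, 0.2197]
tcp_rot: [[0.275, 0.961, 0.007], [0.961, -0.275, -0.001], [0.001, 0.007, -1.0]]
force: [0.3, 0.2, 0.5]
opening: 0.0005
col z (array([  0,   0,   0,   0,   0,   0,   0,   0,   0,   0,   0,   0,   0,
         0, 973,  47,   0,   0,   0,   0,   0,   0,   0,   0,   0,   0,
         0,   0,   0,   0]), array([0.05 , 0.055, 0.06 , 0.065, 0.07 , 0.075, 0.08 , 0.085, 0.09 ,
       0.095, 0.1  , 0.105, 0.11 , 0.115, 0.12 , 0.125, 0.13 , 0.135,
       0.14 , 0.145, 0.15 , 0.155, 0.16 , 0.165, 0.17 , 0.175, 0.18 ,
       0.185, 0.19 , 0.195, 0.2  ]))
0.97 [ 0.63429918 -0.10125102  0.12393731]
scene z (array([  0,   0,   0,   0,   0,   0,   0,   0,   0,   0,   0,   0,   0,
         2, 212,   6,   0,   0,   0,   0,   0,   0,   0,   0,   0,   0,
         0,   0,   0,   0]), array([0.05 , 0.055, 0.06 , 0.065, 0.07 , 0.075, 0.08 , 0.085, 0.09 ,
       0.095, 0.1  , 0.105, 0.11 , 0.115, 0.12 , 0.125, 0.13 , 0.135,
       0.14 , 0.145, 0.15 , 0.155, 0.16 , 0.165, 0.17 , 0.175, 0.18 ,
       0.185, 0.19 , 0.195, 0.2  ]))
```

View pics/s6.png

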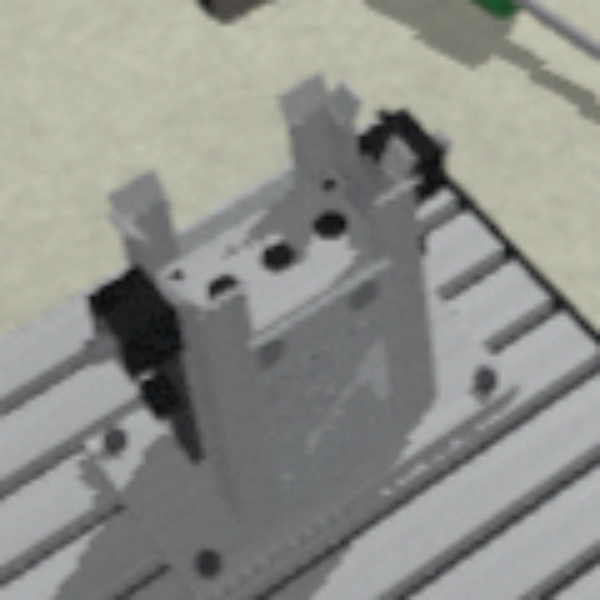

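View pics/w6.png

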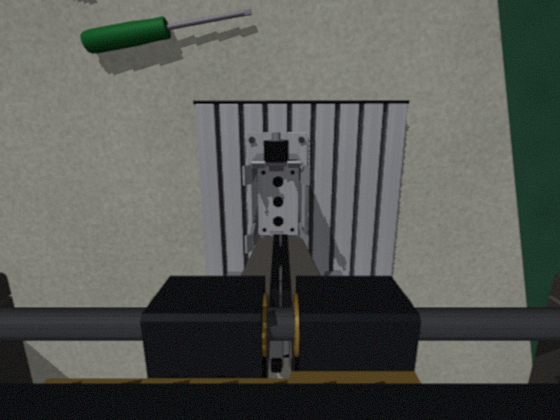

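Block 1 is caught: with nothing touching it, its top sits at z ≈ 0.1235, which is 26.5 mm below the rim. Now block 2.

```bash
python3 -c "
from h import *
goto(.4783,.2360,.10,-26.6)"
```

```text
t 18.0667 shift [ 0.9395 -0.8059  0.3799] turn [-0.0008  0.0002  0.1182] rows>= 9.314820437532582 1.4856906490714636 F [ 0.2 -0.4 -0.5] pos [ 0.6334 -0.1015  0.2137]
```

```bash
python3 -m inch '[[[0.08,-0.07,0],[0,0,0.03],60],[[0.18,-0.15,0],[0,0,0.06],60],[[0.28,-0.24,0],[0,0,0.118],60],[[0.38,-0.33,0.02],[0,0,0.118],60],[[0.48,-0.41,0.06],[0,0,0.118],60],[[0.58,-0.5,0.1],[0,0,0.118],60],[[0.68,-0.58,0.16],[0,0,0.118],60],[[0.78,-0.67,0.22],[0,0,0.118],60]]'; python3 -c "
from h import *
goto(.4783,.2360,.10,-26.6)"
```

```text
time_s: 18.73
eef_pos: [0.5047, 0.1768, 0.1481]
tcp_rot: [[0.448, 0.894, -0.002], [0.894, -0.448, -0.001], [-0.001, -0.001, -1.0]]
force: [1.1, 0.3, 0.9]
opening: 0.0515
t 18.7333 shift [ 0.1372 -0.1669  0.1605] turn [-0.0009  0.0008  0.0001] rows>= 1.9363807462313418 0.015211740112560598 F [1.1 0.3 0.9] pos [0.5047 0.1768 0.1481]
```

```bash
python3 -m inch '[[[0.06,-0.08,0.05],[0,0,0],60],[[0.12,-0.14,0.11],[0,0,0],60],[[0.137,-0.167,0.15],[0,0,0],60],[[0.137,-0.167,0.17],[0,0,0],60],[[0.137,-0.167,0.17],[0,0,0],60],[[0.137,-0.167,0.17],[0,0,0],60]]'; python3 -c "
from h import *
o=get_obs();p,d,X=blk('wrist');cv2.imwrite('pics/w7.png',p)
goto(.4783,.2360,-.022,-26.6)"
```

```text
time_s: 19.23
eef_pos: [0.4799, 0.2339, 0.0985]
tcp_rot: [[0.448, 0.894, -0.002], [0.894, -0.448, -0.001], [-0.002, -0.001, -1.0]]
force: [0.4, 0.5, 1.4]
opening: 0.06
wrist 0.82 3267 [0.4777 0.2377 0.0281] ((476.70953369140625, 235.5217742919922), (69.45014953613281, 39.932533264160156), 63.32862091064453)
t 19.3333 shift [ 0.0016 -0.0112  0.4053] turn [ 0.0003 -0.0002 -0.0006] rows>= 2.917001467665852 0.008264495253017604 F [ 0.1  0.1 -0.3] pos [0.481  0.234  0.0996]
```

View pics/w7.png

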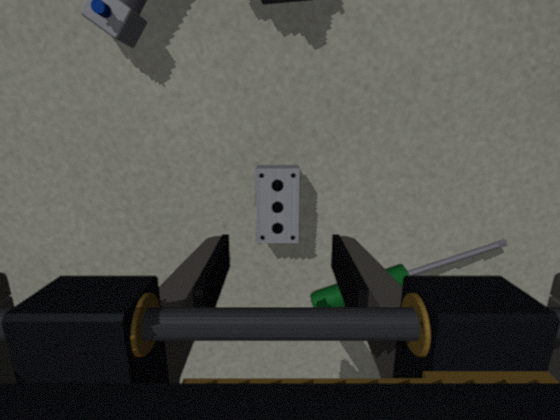

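```bash
python3 -m inch '[[[0.001,-0.006,0.06],[0,0,0],60],[[0.001,-0.01,0.15],[0,0,0],60],[[0.001,-0.01,0.24],[0,0,0],60],[[0.001,-0.01,0.32],[0,0,0],60],[[0.001,-0.01,0.36],[0,0,0],60],[[0.001,-0.01,0.39],[0,0,0],60],[[0.001,-0.01,0.403],[0,0,0],60],[[0.001,-0.01,0.403],[0,0,0],60]]' 30; python3 -m inch '[[[0,0,0],[0,0,0],36],[[0,0,0],[0,0,0],36],[[0,0,0],[0,0,0],36],[[0,0,0],[0,0,0],36],[[0,0,0],[0,0,0],36]]' 30;  python3 -c "
from h import *
goto(.4783,.2360,.19,-26.6)"
```

```text
time_s: 20.0
eef_pos: [0.4781, 0.2363, -0.0216]
tcp_rot: [[0.448, 0.894, 0.0], [0.894, -0.448, 0.0], [0.0, 0.0, -1.0]]
force: [-0.0, 0.4, 0.0]
opening: 0.0601
time_s: 20.42
eef_pos: [0.4784, 0.2368, -0.0208]
tcp_rot: [[0.447, 0.894, 0.001], [0.894, -0.447, 0.001], [0.001, 0.001, -1.0]]
force: [-0.2, -0.0, 6.7]
opening: 0.0396
t 20.4167 shift [-0.0016  0.0015 -0.7027] turn [ 0.0006 -0.0008  0.0003] rows>= 5.055092679616069 0.012690004773016596 F [-0.2 -0.   6.7] pos [ 0.4784  0.2368 -0.0208]
```

Gripped at 39.6 mm. I lift it and carry it over.

```bash
python3 -m inch '[[[0,0,-0.06],[0,0,0],36],[[0,0,-0.18],[0,0,0],36],[[0,0,-0.3],[0,0,0],36],[[0,0,-0.42],[0,0,0],36],[[0,0,-0.54],[0,0,0],36],[[0,0,-0.64],[0,0,0],36],[[0,0,-0.74],[0,0,0],36],[[0,0,-0.8],[0,0,0],36]]' 30; python3 -c "
from h import *
goto(.614,-.174,.22,-15.9); print(get_obs()['opening'])"
```

```text
time_s: 21.08
eef_pos: [0.4785, 0.2369, 0.2219]
tcp_rot: [[0.447, 0.894, 0.003], [0.894, -0.447, 0.002], [0.003, 0.002, -1.0]]
force: [1.1, 0.1, -2.2]
opening: 0.0401
t 21.0833 shift [-1.0228  1.0167  0.0056] turn [ 0.0016 -0.0017 -0.1186] rows>= 10.375110953277142 1.491177827965063 F [ 1.1  0.1 -2.2] pos [0.4785 0.2369 0.2219]
0.04005340823208718
```

```bash
python3 -m inch '[[[-0.06,0.06,0],[0,0,-0.03],36],[[-0.14,0.14,0],[0,0,-0.06],36],[[-0.23,0.23,0],[0,0,-0.09],36],[[-0.32,0.32,0],[0,0,-0.118],36],[[-0.41,0.41,0],[0,0,-0.118],36],[[-0.5,0.5,0],[0,0,-0.118],36],[[-0.59,0.59,0],[0,0,-0.118],36],[[-0.68,0.68,0],[0,0,-0.118],36]]'; python3 -c "
from h import *
goto(.614,-.174,.22,-15.9); print(get_obs()['opening'])"
```

```text
time_s: 21.75
eef_pos: [0.5688, -0.0391, 0.2184]
tcp_rot: [[0.275, 0.961, -0.0], [0.961, -0.275, 0.0], [0.0, -0.0, -1.0]]
force: [1.2, 0.7, -2.3]
opening: 0.0397
t 21.75 shift [-0.3907  0.2685 -0.0055] turn [-0.0001 -0.     -0.0007] rows>= 3.4111490173226007 0.008379924352922254 F [ 1.2  0.7 -2.3] pos [ 0.5688 -0.0391  0.2184]
0.03967549498445492
```

```bash
python3 -m inch '[[[-0.09,0.062,0],[0,0,0],36],[[-0.18,0.124,0],[0,0,0],36],[[-0.27,0.186,0],[0,0,0],36],[[-0.34,0.234,0],[0,0,0],36],[[-0.39,0.268,0],[0,0,0],36],[[-0.39,0.268,0],[0,0,0],36],[[-0.39,0.268,0],[0,0,0],36]]'; python3 -c "
from h import *
o=get_obs();t=o['eef_pos'];R=o['tcp_rot'];m=camera_model('wrist');p,d=camera('wrist');cv2.imwrite('pics/w8.png',p)
v,u=np.mgrid[0:420,0:560];X=back(m,u*1.,v*1.,d*1.);L=(X-t)@R*1000
Q=X.reshape(-1,3);Q=Q[d.ravel()>0];Q=Q[(abs(Q[:,0]-.634)<.08)&(abs(Q[:,1]+.102)<.09)]
S=Q[(Q[:,2]>.148)&(Q[:,2]<.165)];print(len(S),cv2.minAreaRect((S[:,:2]*1000).astype(np.float32)))
for c in(250,270,290,310): print(c,[L[r,c].round(1).tolist() for r in range(189,207,3)])
for r in (205,215,225): 
  row=L[r];kk=np.where((abs(row[:,2]+50)<4))[0];print(r,row[kk.min()].round(1),row[kk.max()].round(1))
goto(.6337,-.1015,.155,-15.9)
"
```

```text
time_s: 22.33
eef_pos: [0.6137, -0.1722, 0.2179]
tcp_rot: [[0.276, 0.961, -0.001], [0.961, -0.276, 0.001], [0.0, -0.001, -1.0]]
force: [-0.2, 1.2, -1.6]
opening: 0.0396
1468 ((632.2926025390625, -102.01602935791016), (86.58446502685547, 57.511558532714844), 74.12226867675781)
250 [[-7.3, -39.6, 187.4], [-11.4, -39.8, 188.3], [33.0, -18.1, -30.7], [32.9, -17.4, -37.7], [32.7, -16.8, -44.0], [32.5, -16.3, -49.4]]
270 [[15.2, -10.4, 75.2], [-13.0, -14.4, 195.8], [32.7, -6.9, -29.3], [33.0, -6.6, -38.5], [32.6, -6.5, -43.3], [32.3, -6.3, -48.6]]
290 [[14.9, 7.8, 76.7], [-12.7, 11.6, 194.6], [32.7, 4.4, -29.3], [32.8, 4.2, -37.6], [32.9, 3.9, -44.8], [32.0, 3.9, -47.5]]
310 [[-7.5, 36.9, 188.1], [32.9, 16.4, -22.3], [32.9, 15.6, -30.6], [32.7, 15.0, -37.3], [32.7, 14.3, -44.1], [32.1, 14.0, -48.1]]
205 [ 32.  -20.4 -49.4] [ 31.7  18.5 -48.5]
215 [ 26.4 -20.7 -48.3] [ 26.5  18.6 -49. ]
225 [ 21.  -20.9 -48.1] [ 20.8  18.9 -47.8]
t 22.3833 shift [0.2423 0.001  0.21  ] turn [-0.0007 -0.0003 -0.001 ] rows>= 2.306573556644549 0.01592954798287542 F [-0.3 -0.2 -1.5] pos [ 0.6135 -0.1713  0.218 ]
```

View pics/w8.png

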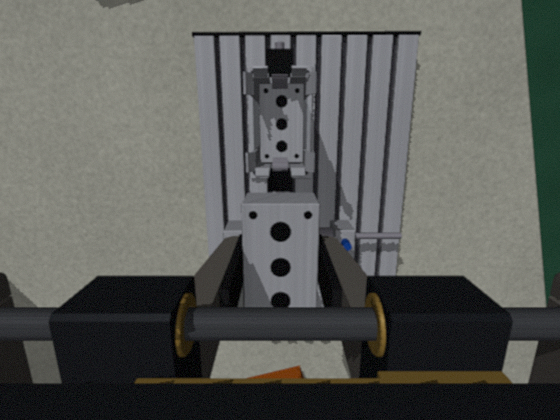

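The picture shows block 1 held in the column at (281,125). Block 2 sits 1.2 mm further back in the hand than block 1 did, so I shift the target to (0.6341, −0.1004).

```bash
python3 -m inch '[[[0.05,0,0],[0,0,0],36],[[0.13,0.001,0.02],[0,0,0],36],[[0.2,0.001,0.07],[0,0,0],36],[[0.246,0.001,0.13],[0,0,0],36],[[0.246,0.001,0.17],[0,0,0],36],[[0.246,0.001,0.2],[0,0,0],36],[[0.246,0.001,0.21],[0,0,0],36],[[0.246,0.001,0.21],[0,0,0],36]]'; python3 -c "
from h import *
goto(.6341,-.1004,.134,-15.9)"
```

```text
time_s: 23.05
eef_pos: [0.6339, -0.101, 0.1547]
tcp_rot: [[0.275, 0.961, -0.001], [0.961, -0.275, 0.0], [-0.0, -0.001, -1.0]]
force: [-0.3, 0.1, -1.1]
opening: 0.04
t 23.05 shift [0.0021 0.     0.0691] turn [-0.0008  0.0002 -0.0006] rows>= 0.49699989036924513 0.01311269498027154 F [-0.3  0.1 -1.1] pos [ 0.6339 -0.101   0.1547]
```

```bash
python3 -m inch '[[[0.002,0,0.015],[0,0,0],36],[[0.002,0,0.03],[0,0,0],36],[[0.002,0,0.045],[0,0,0],36],[[0.002,0,0.06],[0,0,0],36],[[0.002,0,0.069],[0,0,0],36],[[0.002,0,0.075],[0,0,0],36],[[0.002,0,0.075],[0,0,0],36]]';python3 -m inch '[[[0,0,0.006],[0,0,0],36],[[0,0,0.012],[0,0,0],36],[[0,0,0.018],[0,0,0],36],[[0,0,0.024],[0,0,0],36],[[0,0,0.024],[0,0,0],36]]'
```

```text
time_s: 23.63
eef_pos: [0.6345, -0.1005, 0.1323]
tcp_rot: [[0.275, 0.961, -0.001], [0.961, -0.275, 0.0], [-0.0, -0.001, -1.0]]
force: [0.5, -0.3, -1.7]
opening: 0.0398
time_s: 24.05
eef_pos: [0.6345, -0.1004, 0.1252]
tcp_rot: [[0.275, 0.961, -0.0], [0.961, -0.275, 0.0], [-0.0, -0.0, -1.0]]
force: [-0.9, 0.3, -1.1]
opening: 0.0396
```

```bash
python3 -m inch '[[[0,0,0.006],[0,0,0],36],[[0,0,0.012],[0,0,0],36],[[0,0,0.018],[0,0,0],36],[[0,0,0.024],[0,0,0],36],[[0,0,0.03],[0,0,0],36],[[0,0,0.03],[0,0,0],36]]'|egrep 'eef|force';python3 -m inch '[[[0,0,0.006],[0,0,0],36],[[0,0,0.012],[0,0,0],36],[[0,0,0.018],[0,0,0],36],[[0,0,0.022],[0,0,0],36],[[0,0,0.022],[0,0,0],36]]'
```

```text
eef_pos: [0.6345, -0.1004, 0.1161]
force: [-0.1, 0.1, -1.8]
time_s: 24.97
eef_pos: [0.6349, -0.1005, 0.1102]
tcp_rot: [[0.275, 0.961, 0.0], [0.961, -0.275, -0.0], [-0.0, 0.0, -1.0]]
force: [-0.6, -1.0, 0.9]
opening: 0.0396
```

```bash
python3 -m inch '[[[0,0,0.004],[0,0,0],36],[[0,0,0.008],[0,0,0],36],[[0,0,0.008],[0,0,0],36]]'|egrep 'eef|force'; python3 -m inch '[[[0,0,-0.002],[0,0,0],56],[[0,0,-0.002],[0,0,0],56],[[0,0,-0.002],[0,0,0],56],[[0,0,-0.002],[0,0,0],56],[[0,0,-0.08],[0,0,0],56],[[0,0,-0.18],[0,0,0],56],[[0,0,-0.22],[0,0,0],56],[[0,0,-0.22],[0,0,0],56]]'; python3 -c "
from h import *
m=camera_model('wrist');p,d=camera('wrist');cv2.imwrite('pics/w9.png',p)
v,u=np.mgrid[0:420,0:560];X=back(m,u*1.,v*1.,d*1.)
Q=X[d>0];Q=Q[np.linalg.norm(Q[:,:2]-[.634,-.1015],axis=1)<.03];Q=Q[Q[:,2]>.14]
A=np.c_[Q[:,:2]-[.634,-.1015],np.ones(len(Q))];print('plane',np.linalg.lstsq(A,Q[:,2],rcond=None)[0],np.median(Q[:,2]))
for r in trace('wrist','block_a'): P=X[r['mask']];print(r['conf'],np.median(P,0),cv2.minAreaRect((P[P[:,2]>.145][:,:2]*1000).astype(np.float32)) )
goto(.6341,-.1010,.13,-15.9)
"
```

```text
eef_pos: [0.6352, -0.1005, 0.1086]
force: [-2.3, 0.4, 7.9]
time_s: 25.88
eef_pos: [0.6369, -0.1008, 0.1769]
tcp_rot: [[0.275, 0.961, 0.006], [0.961, -0.275, -0.001], [0.001, 0.006, -1.0]]
force: [-0.9, 0.8, -0.0]
opening: 0.0561
plane [1.121127   3.89153257 0.21276845] 0.31362012779142484
0.59 [ 0.63476912 -0.09845015  0.15779666] ((638.9826049804688, -84.24488067626953), (107.67315673828125, 40.02060317993164), 74.00080108642578)
t 25.9833 shift [-0.0023 -0.0014  0.1439] turn [ 0.0002 -0.     -0.0007] rows>= 1.0355570071914186 0.009291540777173453 F [ 0.2 -0.7 -0.3] pos [ 0.6347 -0.1005  0.1732]
```

View pics/w9.png

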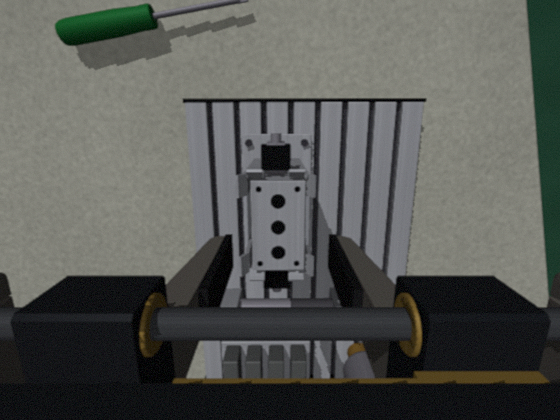

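Block 2 is seated in the mouth, its top at z ≈ 0.158. I close the fingers and press.

```bash
python3 -m inch '[[[-0.002,-0.001,0],[0,0,0],0],[[-0.002,-0.001,0],[0,0,0],0],[[-0.002,-0.001,0],[0,0,0],0],[[-0.002,-0.001,0],[0,0,0],0],[[-0.002,-0.001,0.02],[0,0,0],0],[[-0.002,-0.001,0.05],[0,0,0],0],[[-0.002,-0.001,0.08],[0,0,0],0],[[-0.002,-0.001,0.1],[0,0,0],0]]' 15; python3 -m inch '[[[0,0,0.01],[0,0,0],0],[[0,0,0.02],[0,0,0],0],[[0,0,0.03],[0,0,0],0],[[0,0,0.036],[0,0,0],0],[[0,0,0.036],[0,0,0],0]]'|egrep 'eef|force|open'
```

```text
time_s: 26.65
eef_pos: [0.6335, -0.1008, 0.1417]
tcp_rot: [[0.275, 0.961, -0.002], [0.961, -0.275, 0.0], [-0.0, -0.002, -1.0]]
force: [0.0, -0.2, -0.8]
opening: 0.0048
eef_pos: [0.6342, -0.101, 0.1325]
force: [0.8, -0.3, -0.2]
opening: 0.0009
```

```bash
for k in 1; do python3 -m inch '[[[0,0,0.006],[0,0,0],0],[[0,0,0.012],[0,0,0],0],[[0,0,0.018],[0,0,0],0]]'|egrep 'eef|force'; done;  python3 -m inch '[[[0,0,0.006],[0,0,0],0],[[0,0,0.012],[0,0,0],0],[[0,0,0.018],[0,0,0],0]]'|egrep 'eef|force'; python3 -m inch '[[[0,0,0.006],[0,0,0],0],[[0,0,0.012],[0,0,0],0],[[0,0,0.018],[0,0,0],0]]'|egrep 'eef|force'
```

```text
eef_pos: [0.6344, -0.101, 0.1275]
force: [-0.7, 0.7, 5.5]
eef_pos: [0.6345, -0.1008, 0.1236]
force: [-6.6, 0.9, 20.0]
eef_pos: [0.6349, -0.1007, 0.1181]
force: [-3.4, 2.4, 12.9]
```

```bash
python3 -m inch '[[[0,0,0.006],[0,0,0],0],[[0,0,0.012],[0,0,0],0],[[0,0,0.018],[0,0,0],0]]'|egrep 'eef|force'; python3 -m inch '[[[0,0,0.006],[0,0,0],0],[[0,0,0.012],[0,0,0],0],[[0,0,0.018],[0,0,0],0]]'|egrep 'eef|force'
```

```text
eef_pos: [0.6349, -0.1007, 0.1129]
force: [-3.6, 2.8, 14.2]
eef_pos: [0.635, -0.1007, 0.1077]
force: [-4.6, 2.8, 15.4]
```

```bash
python3 -m inch '[[[0,0,0.006],[0,0,0],0],[[0,0,0.012],[0,0,0],0]]'|egrep 'eef|force'; python3 -m inch '[[[0,0,0.004],[0,0,0],0],[[0,0,0.008],[0,0,0],0]]'|egrep 'eef|force'
```

```text
eef_pos: [0.6349, -0.1007, 0.1042]
force: [-5.5, 2.1, 16.8]
eef_pos: [0.6349, -0.1007, 0.1019]
force: [-6.2, 2.3, 17.6]
```

```bash
python3 -m inch '[[[0,0.0,0.004],[0,0,0],0],[[0,0,0.008],[0,0,0],0]]'|egrep 'eef|force'; python3 -m inch '[[[0,0,0.004],[0,0,0],0],[[0,0,0.006],[0,0,0],0]]'|egrep 'eef|force'
```

```text
eef_pos: [0.635, -0.1007, 0.0996]
force: [-5.4, 2.0, 18.4]
eef_pos: [0.635, -0.1007, 0.0979]
force: [-5.1, 2.1, 17.7]
```

```bash
python3 -m inch '[[[0,0,0.003],[0,0,0],0]]'|egrep 'eef|force'; python3 -m inch '[[[0,0,0.003],[0,0,0],0]]'|egrep 'eef|force'
```

```text
eef_pos: [0.635, -0.1007, 0.0971]
force: [-5.7, 2.3, 19.9]
eef_pos: [0.635, -0.1007, 0.0962]
force: [-5.4, 2.2, 18.7]
```

```bash
for i in 1; do python3 -m inch '[[[0,0,0.003],[0,0,0],0]]'|egrep 'eef|force'; done; python3 -m inch '[[[0,0,0.002],[0,0,0],0]]'|egrep 'eef|force';python3 -m inch '[[[0,0,0.002],[0,0,0],0]]'|egrep 'eef|force'
```

```text
eef_pos: [0.635, -0.1007, 0.0954]
force: [-5.7, 2.6, 19.6]
eef_pos: [0.635, -0.1007, 0.0947]
force: [-6.6, 1.5, 19.2]
eef_pos: [0.635, -0.1007, 0.0942]
force: [-5.8, 3.4, 20.2]
```

```bash
python3 -m inch '[[[0,0,0.002],[0,0,0],0]]'|egrep 'eef|force'; python3 -m inch '[[[0,0,0.002],[0,0,0],0]]'|egrep 'eef|force';python3 -m inch '[[[0,0,0.002],[0,0,0],0]]'|egrep 'eef|force'
```

```text
eef_pos: [0.635, -0.1007, 0.0936]
force: [-3.6, 2.5, 16.0]
eef_pos: [0.635, -0.1007, 0.0928]
force: [-4.8, 2.1, 19.2]
eef_pos: [0.635, -0.1007, 0.0923]
force: [-5.2, 3.3, 18.5]
```

The force dropped from 20 to 16 N at TCP 0.0936, the same height at which block 1 snapped. I go a little further to be sure both catches are over it.

```bash
python3 -m inch '[[[0,0,0.002],[0,0,0],0]]'|egrep 'eef|force'; python3 -m inch '[[[0,0,0],[0,0,0],0]]'|egrep 'eef|force'; python3 -m inch '[[[0,0,0.0015],[0,0,0],0]]'|egrep 'eef|force'
```

```text
eef_pos: [0.635, -0.1007, 0.0917]
force: [-5.9, 3.3, 19.2]
eef_pos: [0.635, -0.1007, 0.0916]
force: [-5.0, 3.3, 17.6]
eef_pos: [0.635, -0.1007, 0.0913]
force: [-6.0, 3.1, 18.6]
```

```bash
python3 -m inch '[[[0,0,-0.005],[0,0,0],0],[[0,0,-0.01],[0,0,0],0],[[0,0,-0.015],[0,0,0],0],[[0,0,-0.015],[0,0,0],0]]'|egrep 'eef|force'
```

```text
eef_pos: [0.6346, -0.101, 0.0938]
force: [-0.4, 0.2, -0.1]
```

```bash
python3 -m inch '[[[0,0,-0.04],[0,0,0],0],[[0,0,-0.14],[0,0,0],0],[[0,0,-0.26],[0,0,0],0],[[0,0,-0.38],[0,0,0],0],[[0,0,-0.46],[0,0,0],0],[[0,0,-0.5],[0,0,0],0],[[0,0,-0.5],[0,0,0],0]]'; python3 -c "
from h import *
m=camera_model('wrist');p,d=camera('wrist');cv2.imwrite('pics/w10.png',p)
v,u=np.mgrid[0:420,0:560];X=back(m,u*1.,v*1.,d*1.)
r=trace('wrist','block_a')[0];P=X[r['mask']];P=P[(P[:,2]<.14)&(P[:,2]>.1)]
c=P.mean(0);A=np.c_[P[:,:2]-c[:2],np.ones(len(P))];print(r['conf'],len(P),np.median(P,0),'tilt',np.linalg.lstsq(A,P[:,2],rcond=None)[0],cv2.minAreaRect((P[:,:2]*1000).astype(np.float32)))
p,ds=camera('scene');cv2.imwrite('pics/s10.png',cv2.resize(p[260:380,160:280],None,fx=5,fy=5));cv2.imwrite('pics/s10f.png',p)
X=cloud('scene',ds)
Q=X[ds>0];Q=Q[np.linalg.norm(Q[:,:2]-[.634,-.1015],axis=1)<.015];print('scene z',np.median(Q[:,2]),Q[:,2].min(),Q[:,2].max())
"
```

```text
time_s: 30.82
eef_pos: [0.6358, -0.1013, 0.2467]
tcp_rot: [[0.275, 0.961, 0.005], [0.961, -0.275, -0.001], [0.001, 0.005, -1.0]]
force: [-0.2, 0.0, -0.3]
opening: -0.0
0.75 2263 [ 0.63405895 -0.10128541  0.12395599] tilt [0.00713111 0.00578714 0.12393715] ((633.330078125, -102.13380432128906), (73.86075592041016, 40.798301696777344), 73.50289154052734)
scene z 0.30758584126710264 0.12015746405875295 0.5892801148579253
```

View pics/s10.png

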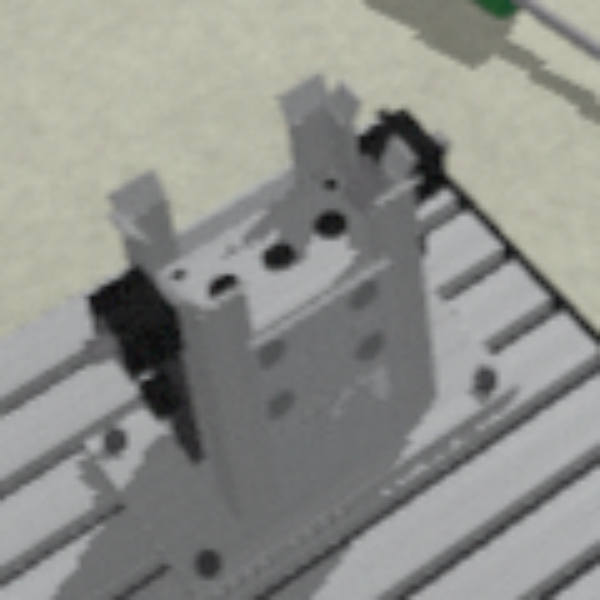

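View pics/w10.png

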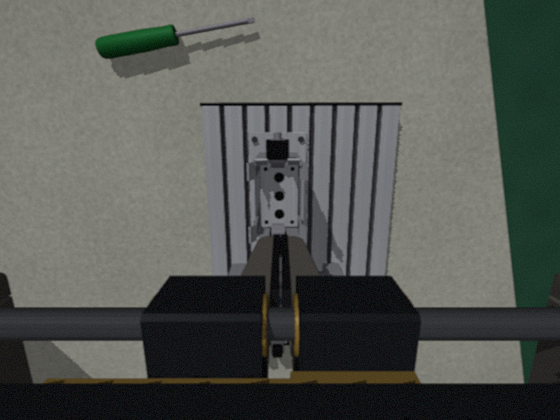

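Both blocks show stacked behind the clear panel, with two rows of ports at (315,325) and (325,375) in the scene crop. The upper top is at z ≈ 0.124 (−26 mm), tilt is below 0.01 rad, and the tool is clear. I hand in the job.

```bash
python3 -c "
from station import *
print(finish_job())"
```

```text
the job is handed in; nothing more can be done
None
```

Both valve blocks are in the magazine, pressed down one after the other until the catches held them. I handed the job in at about 31 s; it gives no verdict.

**Catches:** With the tool lifted clear, each block's top stayed about 26 mm below the rim in the wrist camera; the scene camera also confirmed the first. For the second block the force fell from 20 to 16 N at the snap. When I backed off 2.5 mm it read zero. The highest press force I read was 20 N, so the bottom stop was never reached.

**Final position:** In the last pictures both blocks show stacked behind the clear panel. The upper block is tilted less than 0.01 rad and sits about 1 mm off the axis.

**Checks that disagreed or fell short:**
- **Fingertips:** They sit about 30 mm short of the reported TCP. My first grasp closed above the block without touching it. I measured the offset in the depth images and used it from then on.
- **Wrist camera:** It disagreed with the top camera by 1 to 2 mm, so I aligned each held block and the mouth within the same wrist view.
- **Sideways force:** The second press showed up to about 6 N sideways, so the block rubbed a little in the column.
- **Last scene depth check:** The height reading at the column was useless because the arm was in the view, so the final height comes from the wrist camera alone.
- **Bystanders:** I did not measure them again at the end. I never felt contact with them.

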